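# Pack the soil jars in the sample chest, break the lid stay and shut it up

### The arm

A 7-joint arm with a two-finger parallel gripper is mounted at the origin on a cart in front of the work surface, level with it; the furniture and walls round the work are solid. World frame = base frame: x ahead of the robot, y to its left, z up, the work surface at z = 0. Lengths are in m, angles in rad, forces in N, time in s.
With the tool pointing down it reaches from about 0.425 to 0.925 m from the base axis. Payload 6.8 kg.
Tool frame: the origin (TCP) lies on the front face of the gripper's body, between the roots of the fingers; the fingertips stand 73 mm ahead of it and the grasp point (between the pads) lies 54 mm ahead of it (tcp_to_tips is the distance from the TCP to the fingertips, in m); z points along the fingers, x is the direction in which the jaws open and shut, and the axes are right-handed (so a half turn about z gives the same grasp; the last joint's range is limited). The gripper opens to 85 mm and grips with 20 to 120 N. Pads are 22 mm wide; open, the fingers measure 114 mm over their backs; the gripper's body (76 mm by 85 mm) begins 54 mm behind the grasp point. The pads swing forward as they close: fully open they stand 13 mm farther back than shut.
Start: joints at [1.078, 0.477, 0.022, 1.555, -0.011, 1.109, -0.083], TCP at [0.253, -0.626, 0.304] pointing down, gripper open.
Joint ranges: [-2.96, 2.96], [-0.34, 2.1], [-1.41, 1.46], [0.24, 2.44], [-1.37, 4.51], [0.17, 1.92], [-2.96, 2.96]. Speed limits (rad/s): [2.39, 2.39, 3.14, 3.14, 3.14, 3.14, 3.14].

### API

Orientations are given as a unit quaternion [w, x, y, z].
In Python, from station import get_obs, read_camera, hand_in, look_for, silhouettes, tcp_to_tips gives the robot as it stands. The module is installed in compiled form; this text tells all that it offers.
- The arm moves only by the tool apply_moves, never from a script. Its argument "moves" is a list of rows, each a list of 3 entries, a list of its own where there are three numbers: the shift along the tool's x, y, z in units of 25 mm (1.0 is 25 mm), then the turn, a rotation vector about the tool's x, y, z in units of 10 degrees (1.0 is 10 degrees), then the gripper's target within -1 to 1 (fully open at 1, half-way at 0, shut at -1). In form: [[[dx, dy, dz], [rx, ry, rz], jaw], ...]. A call has 1 to 20 rows; each row is the pose to reach, as a shift and turn from the pose commanded when the call began, along the tool's axes at that moment; what a row does not reach only later rows make up. A row lasts 1/8 s, in which the tool goes at most 62.5 mm and 10.7 degrees, less where a joint would pass 70% of its speed; a pose out of reach is approached as far as the arm can. A call with a gripper value outside its range is refused whole. The fingers move at their own pace and stop on an object; "force" is the grip in N (left out, the last holds). Time passes only in rows, so rows that repeat a pose let the fingers close. It gives the time, the measured TCP pose, the force and the opening at its end, in the units of the state.
- get_obs(): the state, without advancing time (a new reading comes with each control period).
- read_camera(name): name is "scene" or "top" or "wrist"; returns a dict with "color" (400x640x3 uint8, red, green, blue), "mtx" (3x3 intrinsics, pixels), "eye" and "rotation" of the camera in the world; the wrist camera has in their place "hand_eye" (4x4, takes a point from camera to tool coordinates, whose origin is the TCP and whose axes are the tool frame's). Camera axes: x right, y up, looking along -z (the intrinsics and any distortion apply to the point x, -y, -z); pixel columns grow to the right and rows downward; lengths in m; the calibration is good to about 2 mm. A picture is of the moment at which its call begins: read the wrist's pose just before it. There is no depth.
- hand_in(): hands the job in, once; it reports no verdict.
Trained networks look in the newest picture that a camera, given by its name, has taken for a name from the list of things; names that differ only in an ending like _2 or _b are one class to them, and where a whole thing is asked for, a point or a joint stands for the part that bears it (a point fixed in the world has none). Each returns a list of dicts, best first, with "conf" (0 to 1); they miss things now and then, are a little off and sometimes report something else, mostly with a low value. They report only what shows in the picture. A call takes as long as a camera call.
- look_for(camera, query): "pixel" ([row, column] in pixels, amid what is visible of it).
- silhouettes(camera, query): "mask" (400x640 bool, what is visible of it) and "pixel" ([row, column] in pixels, amid what is visible of it).
The state is a dict: "t": time; "q": joint angles; "joint_vel": joint speeds; "joint_torque": joint torques, N m; "eef_pos": TCP position; "tool_rot": TCP orientation; "contact_force": force on the tool from outside, world axes, zero at the start; "torque": the same for the moment, N m; "gripper_width": opening from 0.0 (shut) to 1.0 (fully open).
Only numpy, scipy, OpenCV 4.12 (cv2) and the standard library are available. Lean on these libraries where they do the work, as an engineer would, in place of code of your own. Each camera call takes 0.05 s, during which the arm holds its last target.

### The job

Pack the sample chest: take out the stoppered flask, which is too tall for the lid, and stand it upright on the worktop, and stand every soil jar that is on the worktop to the left or right of the chest upright on the floor of the bay that does not hold the flat sample box (the group of bottles and jars at the far left stays). Then break the folding lid stay at its knee, lower the lid fully shut without slamming it, and swing the hasp down flat over its staple. Leave the sample box lying in its bay and the beaker behind the chest where it is.

Things in the scene. Friction and masses are not known exactly. Their poses are not given: they have to be found in the camera images.
- chest: Open aluminium sample chest, fixed on the worktop: 212 mm deep (x), 400 mm wide (y), rim 95 mm high, walls 6 mm. Origin: centre of its underside; x points to its back (lid hinge, away from the robot), y to its left, z up. Floor 14 mm above the origin. A 4 mm partition at y = 0, 66 mm high, parts it into a left and a right bay (inside x -100 to 100, y 2 to 194 mm). Room under the shut lid: 81 mm.
- bay_left (a point): Point on the floor of the left bay (chest x = -45 mm, y = +98 mm, z = 14 mm), midway across the bay, clear of the open lid; three jars fit side by side along chest y through it (57 mm apart).
- bay_right (a point): The same point of the right bay (chest x = -45 mm, y = -98 mm, z = 14 mm).
- chest_hinge (a point): Middle of the lid's hinge line: chest x = +106 mm, y = 0, z = 95 mm (rim height). The hinge line runs along chest y.
- lid (a joint): Lid angle in rad: 0 = open as it starts, standing up at the back, 82 degrees from shut; grows as it comes down; 1.43 = shut. Flat plate, 215 mm from hinge to free edge, 404 mm wide, 12 mm thick, 0.6 kg; its inner face lies in the hinge line. Hinges stiff and damped: with the stay broken it takes about 4 N at its edge to move and keeps its place until about 0.6 rad, then sinks slowly by itself.
- lid_edge (a point): Middle of the lid's free edge on its outer face (215 mm from the hinge line along the lid, 12 mm off the inner face). When open this is the top of the lid, about 0.31 m above the worktop, and the outer face looks away from the robot.
- stay_knee (a joint): Knee bend of the folding lid stay in rad: 0 = locked, as it starts (on its stop, past straight towards the robot); 0.21 = straight; about 3 with the lid shut. Two 94 mm steel bars outside the chest's left wall, from chest (x -19, z 65 mm) to the lid's side edge 125 mm from the hinge. Locked, it bars the lid; push the knee back and down towards the hinge (a few N, 25 mm or more) and it stays broken.
- stay_knob (a point): Middle of the black thumb knob on the knee pin: a cylinder 20 mm thick, 34 mm long along chest y, 22 to 56 mm outside the chest's left wall. At the start it lies 79 mm in front of the hinge line and 53 mm above the rim; it swings on a circle of 94 mm radius about the lower bar's pivot (chest x -19, z 65 mm), at first mostly backwards and a little down.
- hasp (a joint): Hasp angle in rad: 0 = sticking straight out from the lid's free edge in the plane of the lid (forward, towards the robot, when the lid is shut), 1.57 = at right angles to the lid: hanging flat down the front of the shut chest over its staple. It starts swung up, between -0.28 and 0.15, and stays where it is left (light friction).
- hasp_tip (a point): Tip of the steel hasp, a plate 40 mm wide and 52 mm long hinged along chest y on the middle of the lid's free edge, 219 mm from the hinge line and 3 mm off the lid's inner face. The tip is 52 mm from that hinge.
- jar_1: Screw-cap soil sample jar, upright cylinder 45 mm in diameter and 63 mm high, blue cap on the top 15 mm, about 180 g, weight low in the jar; to be packed if present. Origin: centre of its base; z is its axis. May be absent.
- jar_2: Screw-cap soil sample jar, upright cylinder 45 mm in diameter and 63 mm high, red cap on the top 15 mm, about 180 g, weight low in the jar; to be packed if present. Origin: centre of its base; z is its axis. May be absent.
- jar_3: Screw-cap soil sample jar, upright cylinder 45 mm in diameter and 63 mm high, white cap on the top 15 mm, about 180 g, weight low in the jar; to be packed if present. Origin: centre of its base; z is its axis. May be absent.
- jar_4: Screw-cap soil sample jar, upright cylinder 45 mm in diameter and 63 mm high, green cap on the top 15 mm, about 180 g, weight low in the jar; to be packed if present. Origin: centre of its base; z is its axis. May be absent.
- flask: Stoppered conical glass flask, 106 mm high: base 67 mm in diameter, neck and stopper 28 mm in diameter from 62 to 105 mm above the base, 0.12 kg. It stands in one bay of the chest at the start, and is too tall for the lid to shut over it. Origin: centre of its base; z is its axis. There is clear worktop beside the chest, between x 0.42 and 0.55 m (on the right to 0.62 m) and out to 0.42 m from the middle line.
- sample_box: Flat lidded cardboard sample box, blue, 75 x 115 x 34 mm that lies in the other bay of the chest and stays there. Origin: centre of its underside. The jars do not fit under the lid on top of it.
- beaker: Bystander: glass beaker 71 x 77 x 92 mm standing behind on the left. Origin: centre of its base.

How it is judged:
By the outcome, as a careful person would: the job done as asked, in the order asked, and still so for the second after the job is handed in, with the robot touching nothing.
Of jar_1, jar_2, jar_3, jar_4 only 2 to 3 are there at a start; the rules pass over those that are not, and their reading is None.
At some moment in a run one of jar_1, jar_2, jar_3, jar_4 may be knocked a few centimetres aside while the robot is not near it.
It also fails if it takes over 200 s, if anything falls off the work surface, if the arm or the gripper's body presses on something with over 40 N, if the wrist force passes 120 N, or if a joint passes its speed limit or range.

## Working session

There is one attempt and no reset: what is moved stays moved. The work goes in short steps, Python scripts to look and compute and a tool call to move; the robot and the scene stay as the last step left them, time stands still between calls to the robot, and variables do not carry over. Pictures are saved under pics/ and viewed, and the job is handed in when it is done.

Besides the shell and the picture viewer there is one more tool, called in YAML: its name, and indented under it one key for each argument. apply_moves: Moves the arm, as the interface text tells. Its arguments: {"type":"object","properties":{"moves":{"type":"array"},"force":{"type":"number"}},"required":["moves"]}

```bash
mkdir -p pics; ls
cat > h.py <<'E'
import numpy as np, cv2
from station import *
def save(n,f):
    c=read_camera(n); cv2.imwrite('pics/'+f,c['color'][:,:,::-1]); return c
def cam(n):
    return read_camera(n)
E
python3 - <<'E'
from h import *
o=get_obs(); print({k:np.round(v,3) for k,v in o.items()})
for n in ['scene','top','wrist']:
    c=save(n,n+'0.png'); print(n,{k:np.round(v,3).tolist() for k,v in c.items() if k!='color'})
E
```

```text
pics
{'t': np.float64(0.0), 'q': array([ 1.078,  0.478,  0.022,  1.556, -0.012,  1.109, -0.083]), 'joint_vel': array([-0.001,  0.002, -0.001, -0.   ,  0.001, -0.   ,  0.   ]), 'joint_torque': array([-0.0000e+00, -5.9646e+01,  1.6070e+00, -2.8120e+01,  1.2000e-02,
        9.0000e-03,  0.0000e+00]), 'eef_pos': array([ 0.253, -0.625,  0.303]), 'tool_rot': array([-0.   ,  0.829, -0.559, -0.001]), 'contact_force': array([ 0.022, -0.676, -0.3  ]), 'torque': array([-0.01 , -0.037,  0.03 ]), 'gripper_width': np.float64(1.001)}
scene {'mtx': [[420.912, 0.0, 322.891], [0.0, 420.912, 202.815], [0.0, 0.0, 1.0]], 'eye': [0.159, -0.908, 1.376], 'rotation': [0.916, 0.342, -0.08, -0.195]}
top {'mtx': [[500.933, 0.0, 318.786], [0.0, 500.933, 196.135], [0.0, 0.0, 1.0]], 'eye': [-0.052, -0.047, 1.857], 'rotation': [0.721, 0.133, -0.119, -0.67]}
wrist {'mtx': [[282.772, 0.0, 318.607], [0.0, 282.772, 198.779], [0.0, 0.0, 1.0]], 'hand_eye': [[1.0, -0.0, -0.0, 0.001], [-0.0, -0.953, -0.302, -0.078], [-0.0, 0.302, -0.953, -0.071], [0.0, 0.0, 0.0, 1.0]]}
```

View pics/scene0.png

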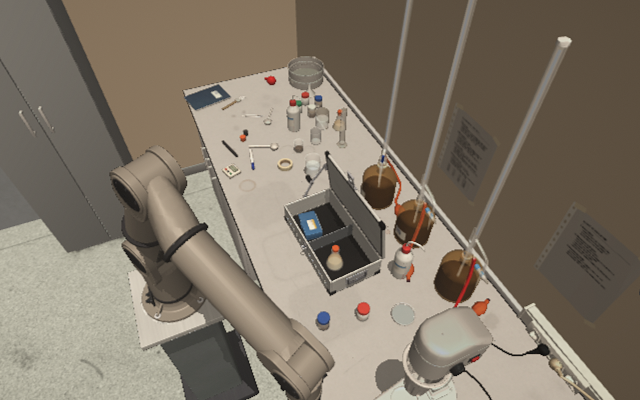

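View pics/top0.png

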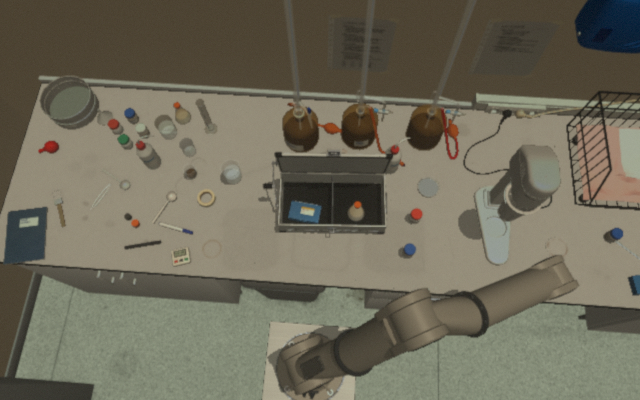

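View pics/wrist0.png

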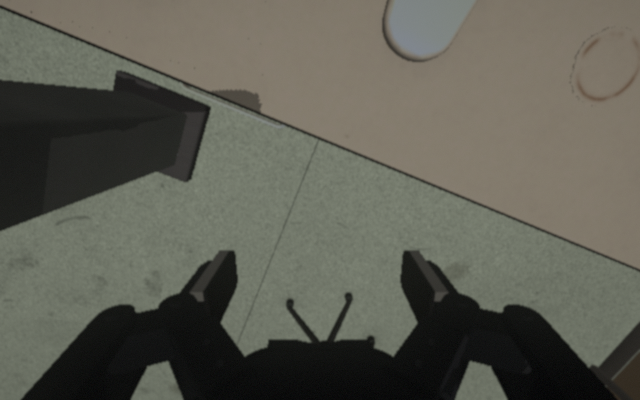

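```bash
cat >> h.py <<'E'
from scipy.spatial.transform import Rotation as R
def Rq(q): q=np.asarray(q); return R.from_quat([q[1],q[2],q[3],q[0]]).as_matrix()
def campose(n,c,o=None):
    if n=='wrist':
        T=np.eye(4);T[:3,:3]=Rq(o['tool_rot']);T[:3,3]=o['eef_pos'];T=T@c['hand_eye'];return T[:3,3],T[:3,:3]
    r=np.asarray(c['rotation']); return np.asarray(c['eye']),(Rq(r) if r.size==4 else r)
def ray(c,p,rc):
    e,M=p; K=c['mtx']; d=M@np.array([(rc[1]-K[0,2])/K[0,0],-(rc[0]-K[1,2])/K[1,1],-1.]);return e,d/np.linalg.norm(d)
def onz(c,p,rc,z):
    e,d=ray(c,p,rc); return e+d*(z-e[2])/d[2]
def proj(c,p,X):
    e,M=p;K=c['mtx'];v=(np.asarray(X)-e)@M; return np.array([K[1,1]*v[...,1]/v[...,2]+K[1,2], -K[0,0]*v[...,0]/v[...,2]+K[0,2]]).T
def tri(rays):
    A=0;b=0
    for e,d in rays:
        P=np.eye(3)-np.outer(d,d);A=A+P;b=b+P@e
    X=np.linalg.solve(A,b);return X,[np.linalg.norm((np.eye(3)-np.outer(d,d))@(X-e)) for e,d in rays]
E
python3 - <<'E'
from h import *
for n in ['top','scene']:
    c=cam(n);p=campose(n,c)
    for q,z in [('jar_1',.03),('flask',.065),('sample_box',.03),('beaker',.04),('lid_edge',.2),('stay_knob',.148),('hasp',.3),('chest',.05)]:
        for d in look_for(n,q)[:8]:
            print(n,q,np.round(d['conf'],2),np.round(d['pixel']),np.round(onz(c,p,d['pixel'],z),3))
E
```

```text
top jar_1 0.55 [253. 406.] [ 0.43  -0.324  0.03 ]
top jar_1 0.52 [215. 418.] [ 0.584 -0.37   0.03 ]
top flask 0.83 [212. 356.] [ 0.564 -0.129  0.065]
top sample_box 0.97 [215. 306.] [0.551 0.061 0.03 ]
top beaker 0.92 [172. 228.] [0.704 0.383 0.04 ]
top lid_edge 0.92 [162. 334.] [ 0.703 -0.034  0.2  ]
top lid_edge 0.72 [251. 407.] [ 0.393 -0.304  0.2  ]
top stay_knob 0.49 [190. 269.] [0.598 0.196 0.148]
top hasp 0.68 [186. 333.] [ 0.569 -0.037  0.3  ]
top chest 0.89 [187. 333.] [ 0.665 -0.036  0.05 ]
scene jar_1 0.6 [312. 364.] [ 0.582 -0.358  0.03 ]
scene jar_1 0.57 [229. 342.] [ 0.67  -0.005  0.03 ]
scene jar_1 0.54 [320. 323.] [ 0.438 -0.331  0.03 ]
scene flask 0.67 [262. 336.] [ 0.57  -0.158  0.065]
scene sample_box 0.58 [222. 312.] [0.572 0.076 0.03 ]
scene beaker 0.63 [160. 309.] [0.706 0.412 0.04 ]
scene lid_edge 0.66 [203. 359.] [ 0.719 -0.033  0.2  ]
scene chest 0.73 [229. 339.] [ 0.652 -0.015  0.05 ]
```

Run:
```python
from h import *
c=read_camera('top')['color'];cv2.imwrite('pics/t1.png',cv2.resize(c[130:270,220:420],None,fx=4,fy=4,interpolation=cv2.INTER_CUBIC)[:,:,::-1])
c=read_camera('scene')['color'];cv2.imwrite('pics/s1.png',cv2.resize(c[150:340,260:430],None,fx=3.15,fy=3.15,interpolation=cv2.INTER_CUBIC)[:,:,::-1])
c=read_camera('top')['color'];cv2.imwrite('pics/t2.png',cv2.resize(c[80:270,0:250],None,fx=3,fy=3,interpolation=cv2.INTER_CUBIC)[:,:,::-1])
```

```text
(no output)
```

View pics/t1.png

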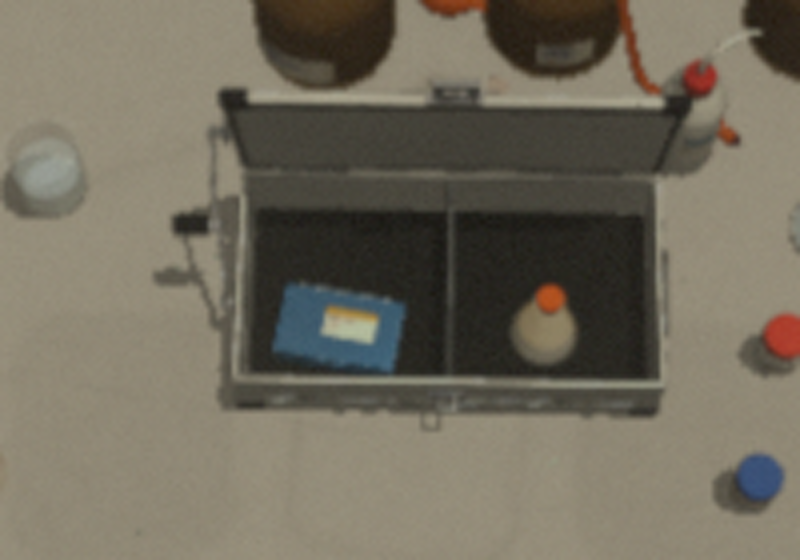

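View pics/s1.png

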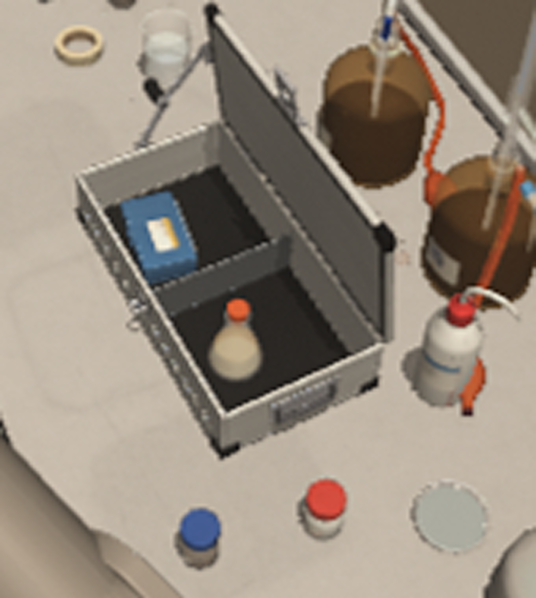

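View pics/t2.png

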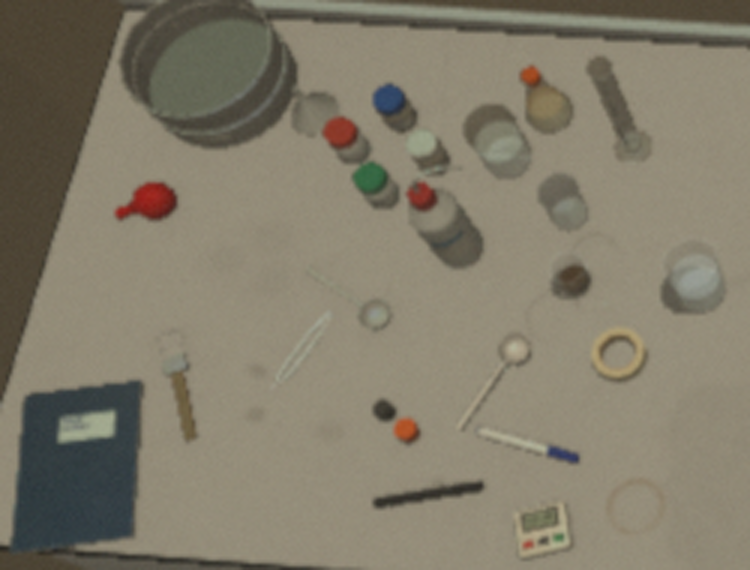

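Run:
```python
from h import *
c=cam('top');p=campose('top',c)
def t1(x,y): return [130+y/4,220+x/4]
for n,x,y,z in [('FL',236,382,.095),('FR',664,384,.095),('FLb',232,408,.0),('FRb',660,412,.0),('partF',452,378,.08),('BL',246,172,.095),('BR',660,178,.095),('lidTL',232,98,.308),('lidTR',680,105,.308),('knob',190,224,.148)]:
    print(n,np.round(onz(c,p,t1(x,y),z),4))
c=cam('scene');p=campose('scene',c)
def s1(x,y): return [150+y/3.15,260+x/3.15]
for n,x,y,z in [('FL',78,178,.095),('FR',222,413,.095),('BR',384,345,.095),('BL',216,124,.095),('flasktop',237,308,.014+.106),('red',325,498,.063),('blue',200,527,.063)]:
    print(n,np.round(onz(c,p,s1(x,y),z),4))
d=c['color'][190:290,590:640] if 0 else None
c=cam('top')['color'];cv2.imwrite('pics/t3.png',cv2.resize(c[180:300,520:640],None,fx=4,fy=4)[:,:,::-1])
```

```text
FL [0.4819 0.1513 0.095 ]
FR [ 0.5087 -0.241   0.095 ]
FLb [0.4843 0.1632 0.    ]
FRb [ 0.5105 -0.2484  0.    ]
partF [ 0.5049 -0.0465  0.08  ]
BL [0.6916 0.1634 0.095 ]
BR [ 0.714  -0.2315  0.095 ]
lidTL [0.6691 0.1569 0.308 ]
lidTR [ 0.6901 -0.2241  0.308 ]
knob [0.6138 0.2032 0.148 ]
FL [0.4863 0.1461 0.095 ]
FR [ 0.5096 -0.2368  0.095 ]
BR [ 0.7177 -0.2313  0.095 ]
BL [0.6863 0.1608 0.095 ]
flasktop [ 0.5769 -0.1319  0.12  ]
red [ 0.5759 -0.3601  0.063 ]
blue [ 0.4386 -0.3358  0.063 ]
```

View pics/t3.png

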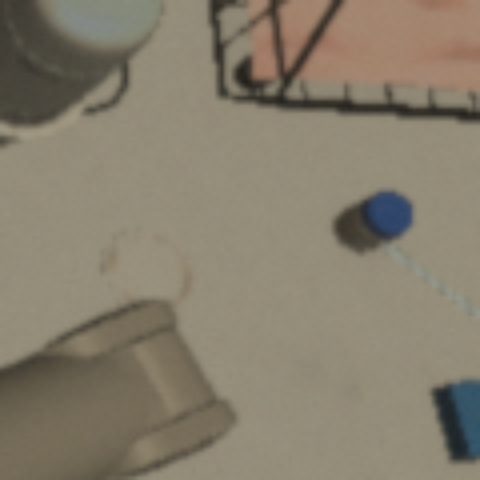

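Run:
```python
from h import *
from scipy.optimize import least_squares
ct=cam('top');pt=campose('top',ct);cs=cam('scene');ps=campose('scene',cs)
t1=lambda x,y:[130+y/4,220+x/4]; s1=lambda x,y:[150+y/3.15,260+x/3.15]
A=[(-106,200,95,236,382),(-106,-200,95,664,384),(106,-200,95,660,178),(106,200,95,246,172)]
B=[(-106,200,95,78,178),(-106,-200,95,222,413),(106,-200,95,384,345),(106,200,95,216,124)]
def f(v):
    r=[]
    for L,g,c,p in((A,t1,ct,pt),(B,s1,cs,ps)):
        for x,y,z,a,b in L:
            X=[v[0]+(np.cos(v[2])*x-np.sin(v[2])*y)/1e3,v[1]+(np.sin(v[2])*x+np.cos(v[2])*y)/1e3,z/1e3]
            r+=list(proj(c,p,X)-np.array(g(a,b)))
    return np.array(r)
s=least_squares(f,[.6,-.04,.06],loss='soft_l1');print(s.x,np.round(f(s.x),1))
```

```text
[ 0.59937497 -0.0394017   0.06305592] [ 0.2 -0.6  0.7  1.3 -0.9  0.3 -0.3 -0.9 -0.9 -1.9  2.4  0.2  0.2  0.1
 -1.4  0.7]
```

```bash
cat >> h.py <<'E'
CH=(0.5994,-0.0394,0.063)
def ch(x,y,z=0):
    c,s=np.cos(CH[2]),np.sin(CH[2]); return np.array([CH[0]+c*x-s*y,CH[1]+s*x+c*y,z])
def down(yaw):  # tool x at world yaw, z down
    c,s=np.cos(yaw),np.sin(yaw); return np.array([[c,s,0],[s,-c,0],[0,0,-1.]])
def rel(pos,Rt=None,o=None):
    o=o or get_obs(); R0=Rq(o['tool_rot']); 
    d=R0.T@(np.asarray(pos)-o['eef_pos'])/.025
    rv=R.from_matrix(R0.T@(R0 if Rt is None else Rt)).as_rotvec()/np.deg2rad(10)
    return np.round(d,2).tolist(),np.round(rv,2).tolist(),'rows',np.ceil(max(np.linalg.norm(d)/2.5,np.linalg.norm(rv)/1.07))
def st():
    o=get_obs();print('t',round(float(o['t']),2),'tcp',np.round(o['eef_pos'],4),'z',np.round(Rq(o['tool_rot'])[:,2],3),'x',np.round(Rq(o['tool_rot'])[:,0],3),'F',np.round(o['contact_force'],1),'w',round(float(o['gripper_width']),3),'q',np.round(o['q'],2));return o
E
python3 - <<'E'
from h import *
ct=cam('top');pt=campose('top',ct)
t1=lambda x,y:[130+y/4,220+x/4]
print(onz(ct,pt,t1(551,297),.12),onz(ct,pt,t1(785,335),.063),onz(ct,pt,t1(759,477),.063))
cs=cam('scene');ps=campose('scene',cs)
s1=lambda x,y:[150+y/3.15,260+x/3.15]
print(tri([ray(ct,pt,t1(551,297)),ray(cs,ps,s1(238,308))]))
f=onz(ct,pt,t1(551,297),.12)
st();print(rel([.575,-.14,.304],down(.063)))
E
```

```text
[ 0.57687143 -0.13230491  0.12      ] [ 0.57554676 -0.35689122  0.063     ] [ 0.43592901 -0.33403798  0.063     ]
(array([ 0.5774858 , -0.13230564,  0.11974689]), [np.float64(0.0004919520708229183), np.float64(0.0004919520708229741)])
t 1.55 tcp [ 0.2534 -0.6257  0.3039] z [ 0. -0. -1.] x [ 0.375 -0.927  0.   ] F [ 0.4 -0.1 -0.7] w 1.003 q [ 1.08  0.48  0.02  1.56 -0.01  1.11 -0.08]
([-13.18, -19.22, -0.0], [0.0, -0.0, -7.16], 'rows', np.float64(10.0))
```

apply_moves:
  moves:
    - [[-13.2,-19.2,0],[0,0,-7.16],1]
    - [[-13.2,-19.2,0],[0,0,-7.16],1]
    - [[-13.2,-19.2,0],[0,0,-7.16],1]
    - [[-13.2,-19.2,0],[0,0,-7.16],1]
    - [[-13.2,-19.2,0],[0,0,-7.16],1]
    - [[-13.2,-19.2,0],[0,0,-7.16],1]
    - [[-13.2,-19.2,0],[0,0,-7.16],1]
    - [[-13.2,-19.2,0],[0,0,-7.16],1]
    - [[-13.2,-19.2,0],[0,0,-7.16],1]
    - [[-13.2,-19.2,0],[0,0,-7.16],1]
    - [[-13.2,-19.2,0],[0,0,-7.16],1]
    - [[-13.2,-19.2,0],[0,0,-7.16],1]
    - [[-13.2,-19.2,0],[0,0,-7.16],1]
    - [[-13.2,-19.2,0],[0,0,-7.16],1]

```text
t: 3.3
eef_pos: [0.5739, -0.141, 0.3039]
tool_rot: [0.0, 1.0, 0.031, -0.0]
contact_force: [-0.3, -0.1, 1.0]
gripper_width: 1.0
```

Run:
```python
from h import *
o=st();c=save('wrist','w1.png');p=campose('wrist',c,o)
print(proj(c,p,[[.577,-.132,.12],[.577,-.132,.02],ch(-106,200,.095)*1]))
for k in[(-.106,-.2,.095),(-.1,-.002,.08),(.1,-.002,.08),(-.106,.2,.095)]: print(k,np.round(proj(c,p,ch(*k))))
save('top','top1.png');save('scene','scene1.png')
print(rel([.577,-.132,.16],down(.063)))
```

```text
t 3.3 tcp [ 0.5739 -0.141   0.3039] z [-0. -0. -1.] x [ 0.998  0.061 -0.   ] F [-0.3 -0.1  1. ] w 1.0 q [ 0.47  0.37 -0.43  1.74  0.18  1.07  0.04]
[[ 185.28060296  321.32172545]
 [ 165.02405149  320.60812446]
 [1094.23208451  817.74178753]]
(-0.106, -0.2, 0.095) [273. 252.]
(-0.1, -0.002, 0.08) [ 86. 247.]
(0.1, -0.002, 0.08) [ 86. 453.]
(-0.106, 0.2, 0.095) [-223.  211.]
([0.13, -0.32, 5.76], [0.0, -0.0, -0.0], 'rows', np.float64(3.0))
```

View pics/w1.png

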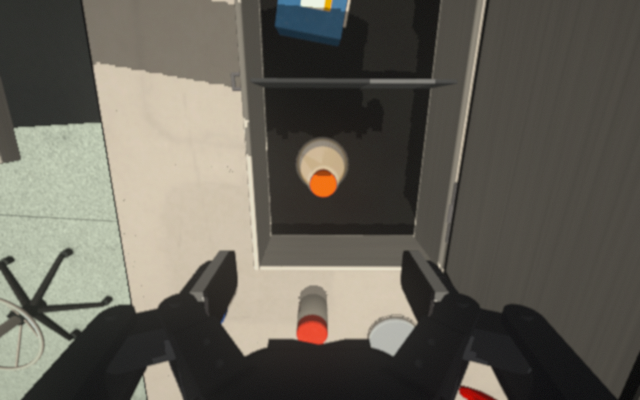

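View pics/top1.png

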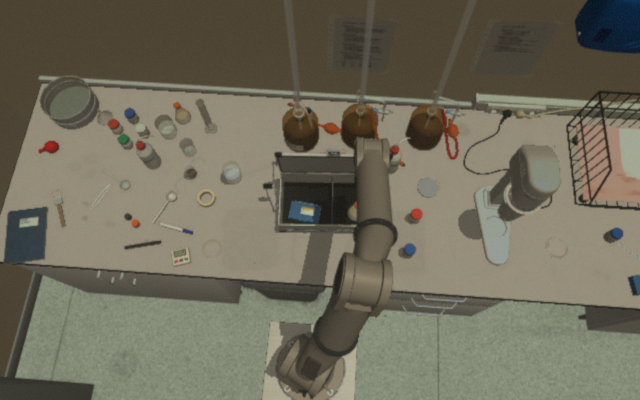

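View pics/scene1.png

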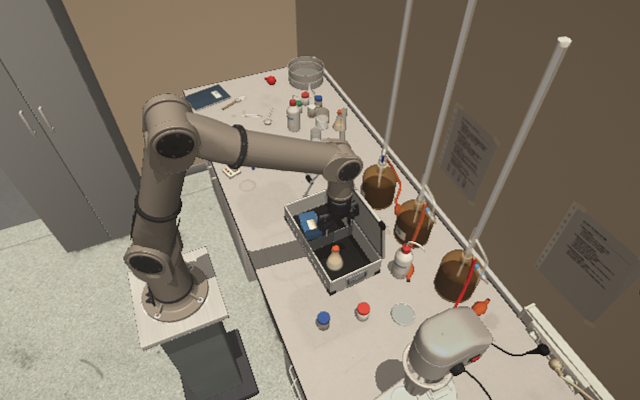

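apply_moves:
  moves:
    - [[0.13,-0.32,1.5],[0,0,0],0.6]
    - [[0.13,-0.32,3.5],[0,0,0],0.6]
    - [[0.13,-0.32,5],[0,0,0],0.6]
    - [[0.13,-0.32,5.9],[0,0,0],0.6]
    - [[0.13,-0.32,5.9],[0,0,0],0.6]
    - [[0.13,-0.32,5.9],[0,0,0],-0.8]
    - [[0.13,-0.32,5.9],[0,0,0],-0.8]
    - [[0.13,-0.32,5.9],[0,0,0],-0.8]
    - [[0.13,-0.32,5.9],[0,0,0],-0.8]
    - [[0.13,-0.32,5.9],[0,0,0],-0.8]
    - [[0.13,-0.32,5.9],[0,0,0],-0.8]
    - [[0.13,-0.32,5.9],[0,0,0],-0.8]
  force: 25

```text
t: 4.95
eef_pos: [0.5779, -0.1315, 0.1577]
tool_rot: [0.0, 0.999, 0.032, 0.001]
contact_force: [-1.4, 0.6, 6.4]
gripper_width: 0.317
```

Run:
```python
from h import *
o=st();c=save('wrist','w2.png')
print(rel([.577,-.132,.304],down(.063)),rel([.46,.33,.304],down(.6)))
```

```text
t 4.95 tcp [ 0.5779 -0.1315  0.1577] z [ 0.002 -0.001 -1.   ] x [0.998 0.063 0.002] F [-1.4  0.6  6.4] w 0.317 q [ 0.41  0.55 -0.39  1.86  0.28  0.79 -0.06]
([-0.02, 0.02, -5.85], [0.0, -0.01, 0.0], 'rows', np.float64(3.0)) ([-3.52, -18.72, -5.87], [0.01, -0.01, -3.07], 'rows', np.float64(8.0))
```

View pics/w2.png

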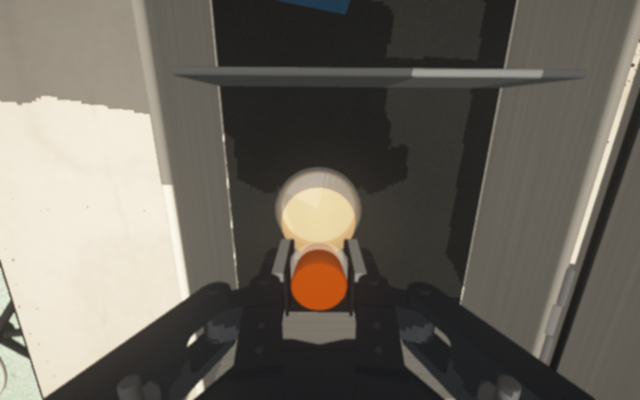

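apply_moves:
  moves:
    - [[0,0,-1.5],[0,0,0],-0.8]
    - [[0,0,-3.5],[0,0,0],-0.8]
    - [[0,0,-5.8],[0,0,0],-0.8]
    - [[-0.7,-4,-5.8],[0,0,-0.7],-0.8]
    - [[-1.2,-6.2,-5.8],[0,0,-1.4],-0.8]
    - [[-1.6,-8.4,-5.8],[0,0,-2.1],-0.8]
    - [[-2,-10.6,-5.8],[0,0,-2.8],-0.8]
    - [[-2.4,-12.8,-5.8],[0,0,-3.07],-0.8]
    - [[-2.8,-15,-5.8],[0,0,-3.07],-0.8]
    - [[-3.2,-17,-5.8],[0,0,-3.07],-0.8]
    - [[-3.5,-18.7,-5.8],[0,0,-3.07],-0.8]
    - [[-3.5,-18.7,-5.8],[0,0,-3.07],-0.8]
    - [[-3.5,-18.7,-5.8],[0,0,-3.07],-0.8]

```text
t: 6.62
eef_pos: [0.4602, 0.3288, 0.3011]
tool_rot: [0.001, 0.955, 0.295, -0.0]
contact_force: [0.1, -0.4, -0.7]
gripper_width: 0.317
```

Run:
```python
from h import *
o=st();c=save('wrist','w3.png');c=save('top','top3.png')
print(rel([.46,.33,.1447],down(.6)))
```

```text
t 6.62 tcp [0.4602 0.3288 0.3011] z [-0.    -0.001 -1.   ] x [ 0.826  0.564 -0.001] F [ 0.1 -0.4 -0.7] w 0.317 q [-0.16  0.39 -0.72  1.79  0.29  1.08 -0.39]
([0.02, -0.09, 6.26], [0.01, 0.0, -0.02], 'rows', np.float64(3.0))
```

View pics/w3.png

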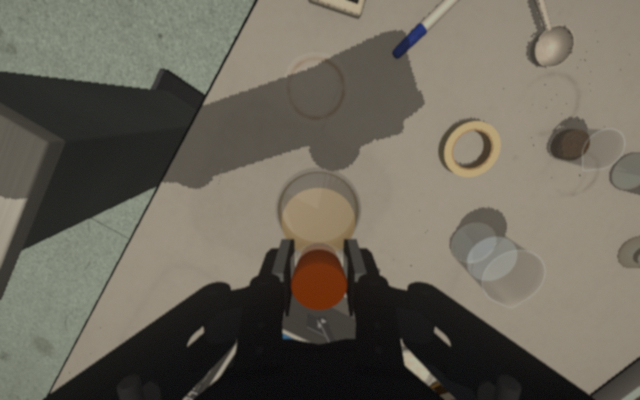

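View pics/top3.png

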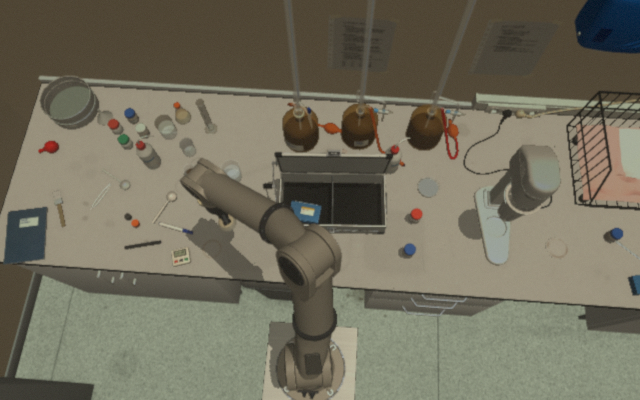

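apply_moves:
  moves:
    - [[0,0,2],[0,0,0],-0.8]
    - [[0,0,4.3],[0,0,0],-0.8]
    - [[0,0,5.6],[0,0,0],-0.8]
    - [[0,0,6],[0,0,0],-0.8]
    - [[0,0,6.15],[0,0,0],-0.8]
    - [[0,0,6.25],[0,0,0],-0.8]
    - [[0,0,6.25],[0,0,0],-0.8]
    - [[0,0,6.25],[0,0,0],-0.8]

```text
t: 7.72
eef_pos: [0.4604, 0.3298, 0.146]
tool_rot: [-0.0, 0.955, 0.295, 0.001]
contact_force: [0.5, -0.2, -0.8]
gripper_width: 0.319
```

apply_moves:
  moves:
    - [[0,0,0.05],[0,0,0],-0.8]
    - [[0,0,0.1],[0,0,0],-0.8]
    - [[0,0,0.1],[0,0,0],-0.8]

```text
t: 8.1
eef_pos: [0.4602, 0.3298, 0.1437]
tool_rot: [0.0, 0.955, 0.295, 0.0]
contact_force: [-2.9, -2.7, 9.2]
gripper_width: 0.321
```

Touched down; release gently and rise.

apply_moves:
  moves:
    - [[0,0,0],[0,0,0],-0.3]
    - [[0,0,0],[0,0,0],0.1]
    - [[0,0,0],[0,0,0],0.3]
    - [[0,0,0],[0,0,0],0.4]
    - [[0,0,-1],[0,0,0],0.4]
    - [[0,0,-3],[0,0,0],0.4]
    - [[0,0,-5.5],[0,0,0],0.4]
    - [[0,0,-6.5],[0,0,0],0.4]
    - [[0,0,-6.5],[0,0,0],0.4]

```text
t: 9.22
eef_pos: [0.4607, 0.3304, 0.3074]
tool_rot: [-0.001, 0.955, 0.295, 0.002]
contact_force: [0.2, 0.9, -0.2]
gripper_width: 0.701
```

Run:
```python
from h import *
o=st();c=save('wrist','w4.png')
c=save('top','top4.png');p=campose('top',c)
c2=save('scene','sc4.png');p2=campose('scene',c2)
for n,cc,pp in(('top',c,p),('scene',c2,p2)):
    for d in look_for(n,'jar_1'): print(n,np.round(d['conf'],2),np.round(d['pixel']),onz(cc,pp,d['pixel'],.035))
# colour blobs for caps
for n,cc,pp in(('top',c,p),('scene',c2,p2)):
    hsv=cv2.cvtColor(cc['color'],cv2.COLOR_RGB2HSV)
    for nm,lo,hi in(('red',(0,150,90),(6,255,255)),('red2',(172,150,90),(180,255,255)),('blue',(105,120,60),(125,255,255))):
        m=cv2.inRange(hsv,lo,hi);k,l,s,ce=cv2.connectedComponentsWithStats(m)
        for i in range(1,k):
            X=onz(cc,pp,ce[i][::-1],.06)
            if s[i,4]>15 and abs(X[1]+.35)<.2 and X[0]<.7: print(n,nm,s[i,4],ce[i][::-1].round(1),X.round(4))
```

```text
t 9.22 tcp [0.4607 0.3304 0.3074] z [ 0.004  0.002 -1.   ] x [0.826 0.564 0.005] F [ 0.2  0.9 -0.2] w 0.701 q [-0.16  0.38 -0.73  1.78  0.29  1.08 -0.39]
top 0.54 [219. 418.] [ 0.56572415 -0.36662079  0.035     ]
top 0.18 [162. 333.] [ 0.78042465 -0.0282845   0.035     ]
scene 0.8 [318. 322.] [ 0.43856114 -0.32533421  0.035     ]
scene 0.58 [311. 362.] [ 0.57558418 -0.35627651  0.035     ]
top red 86 [213.6 416.2] [ 0.5772 -0.3572  0.06  ]
top blue 68 [248.9 409.4] [ 0.438  -0.3332  0.06  ]
scene red 117 [308.4 363.1] [ 0.5761 -0.3596  0.06  ]
scene blue 109 [317.7 323.1] [ 0.4373 -0.3354  0.06  ]
```

View pics/w4.png

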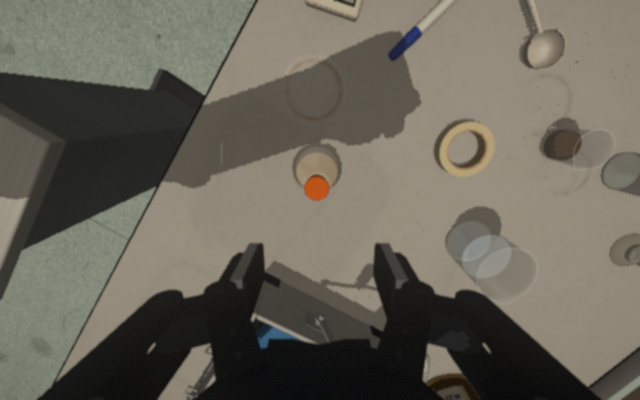

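Run:
```python
from h import *
print(rel([.5765,-.358,.28],down(.063)))
```

```text
([-11.65, 25.33, 0.97], [0.0, 0.02, 3.07], 'rows', np.float64(12.0))
```

apply_moves:
  moves:
    - [[-11.65,25.33,0.97],[0,0,3.07],0.5]
    - [[-11.65,25.33,0.97],[0,0,3.07],0.5]
    - [[-11.65,25.33,0.97],[0,0,3.07],0.5]
    - [[-11.65,25.33,0.97],[0,0,3.07],0.5]
    - [[-11.65,25.33,0.97],[0,0,3.07],0.5]
    - [[-11.65,25.33,0.97],[0,0,3.07],0.5]
    - [[-11.65,25.33,0.97],[0,0,3.07],0.5]
    - [[-11.65,25.33,0.97],[0,0,3.07],0.5]
    - [[-11.65,25.33,0.97],[0,0,3.07],0.5]
    - [[-11.65,25.33,0.97],[0,0,3.07],0.5]
    - [[-11.65,25.33,0.97],[0,0,3.07],0.5]
    - [[-11.65,25.33,0.97],[0,0,3.07],0.5]
    - [[-11.65,25.33,0.97],[0,0,3.07],0.5]
    - [[-11.65,25.33,0.97],[0,0,3.07],0.5]

```text
t: 11.22
eef_pos: [0.5773, -0.3551, 0.2805]
tool_rot: [-0.001, 0.999, 0.033, -0.0]
contact_force: [0.4, -0.3, -0.7]
gripper_width: 0.75
```

```bash
cat >> h.py <<'E'
def caps(n,c,p,z=.06):
    hsv=cv2.cvtColor(c['color'],cv2.COLOR_RGB2HSV)
    for nm,lo,hi in(('red',(0,150,90),(6,255,255)),('blue',(105,120,60),(125,255,255))):
        m=cv2.inRange(hsv,lo,hi);k,l,s,ce=cv2.connectedComponentsWithStats(m)
        for i in range(1,k):
            X=onz(c,p,ce[i][::-1],z)
            if s[i,4]>15 and abs(X[1]+.3)<.35 and X[0]<.7: print(n,nm,s[i,4],ce[i][::-1].round(1),X.round(4))
E
python3 - <<'E'
from h import *
o=st();c=save('wrist','w5.png');p=campose('wrist',c,o);caps('wrist',c,p,.063)
print(rel([.5765,-.358,.099],down(.063)))
E
```

```text
t 11.22 tcp [ 0.5773 -0.3551  0.2805] z [-0.001  0.002 -1.   ] x [ 0.998  0.066 -0.   ] F [ 0.4 -0.3 -0.7] w 0.75 q [ 0.69  0.53 -0.34  1.55  0.19  1.1   0.38]
wrist red 1229 [186.6 318.8] [ 0.5787 -0.3562  0.063 ]
wrist blue 1322 [155.6 185.6] [ 0.4407 -0.3326  0.063 ]
([-0.04, 0.12, 7.27], [-0.01, 0.0, 0.02], 'rows', np.float64(3.0))
```

View pics/w5.png

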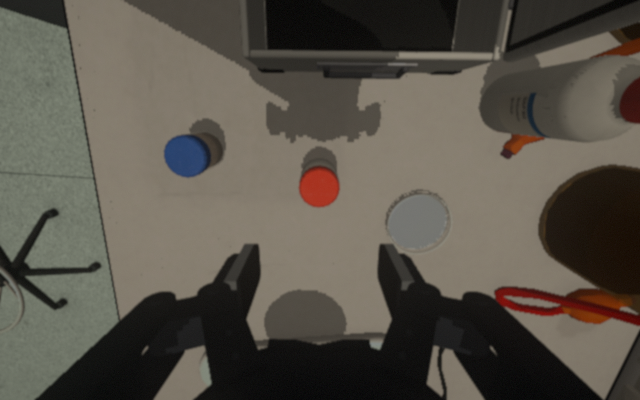

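apply_moves:
  moves:
    - [[0.02,0.08,2],[0,0,0],0.6]
    - [[0.02,0.08,4.2],[0,0,0],0.6]
    - [[0.02,0.08,6.2],[0,0,0],0.6]
    - [[0.02,0.08,7.2],[0,0,0],0.6]
    - [[0.02,0.08,7.2],[0,0,0],0.6]
    - [[0.02,0.08,7.2],[0,0,0],-0.5]
    - [[0.02,0.08,7.2],[0,0,0],-0.5]
    - [[0.02,0.08,7.2],[0,0,0],-0.5]
    - [[0.02,0.08,7.2],[0,0,0],-0.5]
    - [[0.02,0.08,7.2],[0,0,0],-0.5]
  force: 40

```text
t: 12.52
eef_pos: [0.5788, -0.3597, 0.1033]
tool_rot: [0.001, 0.999, 0.032, 0.002]
contact_force: [-1.4, 1.1, 6.7]
gripper_width: 0.501
```

Run:
```python
from h import *
o=st();z=o['eef_pos'][2]
a=ch(-.04,-.062,0);b=ch(-.04,-.134,0);print(a,b)
print(rel([a[0],a[1],.24],down(.063)), rel([a[0],a[1],z+.0165],down(.063)))
```

```text
t 12.53 tcp [ 0.5788 -0.3597  0.1033] z [ 0.003 -0.001 -1.   ] x [0.998 0.064 0.003] F [-1.4  1.1  6.7] w 0.501 q [ 0.67  0.72 -0.29  1.66  0.27  0.8   0.32]
[ 0.56338277 -0.10379534  0.        ] [ 0.56791577 -0.1756525   0.        ]
([0.05, -10.25, -5.48], [0.01, -0.02, 0.0], 'rows', np.float64(5.0)) ([0.04, -10.25, -0.68], [0.01, -0.02, 0.0], 'rows', np.float64(5.0))
```

apply_moves:
  moves:
    - [[0,0,-2],[0,0,0],-0.5]
    - [[0,0,-4],[0,0,0],-0.5]
    - [[0,0,-5.4],[0,0,0],-0.5]
    - [[0,-2.5,-5.5],[0,0,0],-0.5]
    - [[0,-5,-5.5],[0,0,0],-0.5]
    - [[0,-7.5,-5.5],[0,0,0],-0.5]
    - [[0,-9.5,-5.5],[0,0,0],-0.5]
    - [[0.05,-10.25,-5.5],[0,0,0],-0.5]
    - [[0.05,-10.25,-5.5],[0,0,0],-0.5]
    - [[0.05,-10.25,-5.5],[0,0,0],-0.5]

```text
t: 13.78
eef_pos: [0.5625, -0.1061, 0.2385]
tool_rot: [0.001, 1.0, 0.03, 0.0]
contact_force: [0.5, 0.1, -2.6]
gripper_width: 0.501
```

Run:
```python
from h import *
o=st();c=save('wrist','w6.png')
print(rel([.5634,-.1038,.1198],down(.063)))
```

```text
t 13.78 tcp [ 0.5625 -0.1061  0.2385] z [ 0.    -0.001 -1.   ] x [0.998 0.061 0.   ] F [ 0.5  0.1 -2.6] w 0.501 q [ 0.4   0.41 -0.41  1.85  0.2   0.92 -0.04]
([0.04, -0.1, 4.74], [0.01, 0.0, -0.02], 'rows', np.float64(2.0))
```

View pics/w6.png

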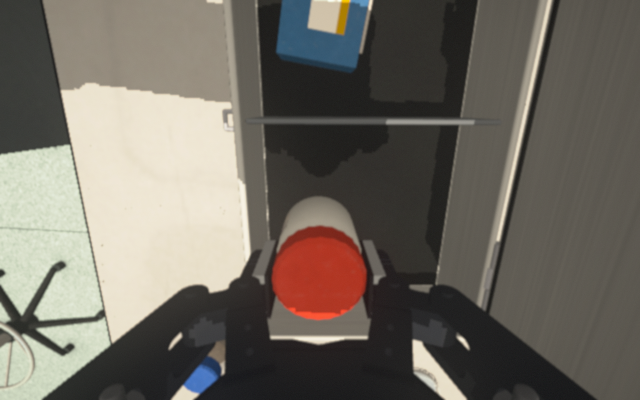

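apply_moves:
  moves:
    - [[0.03,-0.08,1.5],[0,0,0],-0.5]
    - [[0.03,-0.08,3.5],[0,0,0],-0.5]
    - [[0.03,-0.08,4.3],[0,0,0],-0.5]
    - [[0.03,-0.08,4.6],[0,0,0],-0.5]
    - [[0.03,-0.08,4.75],[0,0,0],-0.5]
    - [[0.03,-0.08,4.8],[0,0,0],-0.5]
    - [[0.03,-0.08,4.85],[0,0,0],-0.5]
    - [[0.03,-0.08,4.85],[0,0,0],-0.5]

```text
t: 14.82
eef_pos: [0.5634, -0.1017, 0.1177]
tool_rot: [0.0, 0.999, 0.032, 0.0]
contact_force: [-0.6, 0.1, -2.3]
gripper_width: 0.501
```

apply_moves:
  moves:
    - [[0,0,0.05],[0,0,0],-0.5]
    - [[0,0,0.08],[0,0,0],-0.5]
    - [[0,0,0.08],[0,0,0],-0.5]

```text
t: 15.2
eef_pos: [0.5635, -0.1017, 0.1172]
tool_rot: [0.001, 0.999, 0.032, 0.0]
contact_force: [-5.9, 0.2, 14.9]
gripper_width: 0.504
```

apply_moves:
  moves:
    - [[0,0,-0.05],[0,0,0],0.2]
    - [[0,0,-0.05],[0,0,0],0.35]
    - [[0,0,-0.05],[0,0,0],0.35]
    - [[0,0,-0.05],[0,0,0],0.35]
    - [[0,0,-1.5],[0,0,0],0.35]
    - [[0,0,-3.5],[0,0,0],0.35]
    - [[0,0,-5.5],[0,0,0],0.35]
    - [[0,0,-6],[0,0,0],0.5]
    - [[0,0,-6],[0,0,0],0.5]

```text
t: 16.32
eef_pos: [0.5632, -0.1018, 0.2655]
tool_rot: [0.0, 0.999, 0.032, 0.001]
contact_force: [-0.8, 0.2, -0.5]
gripper_width: 0.75
```

Run:
```python
from h import *
o=st();c=save('wrist','w7.png');p=campose('wrist',c,o);caps('wrist',c,p,.077)
c=save('top','top7.png');p=campose('top',c);caps('top',c,p)
c=save('scene','sc7.png');p=campose('scene',c);caps('scene',c,p)
print(rel([.439,-.333,.27],down(.063)))
```

```text
t 16.32 tcp [ 0.5632 -0.1018  0.2655] z [ 0.001 -0.    -1.   ] x [0.998 0.063 0.001] F [-0.8  0.2 -0.5] w 0.75 q [ 0.4   0.38 -0.42  1.82  0.19  0.97 -0.03]
wrist red 1682 [190.1 318.2] [ 0.5641 -0.0989  0.077 ]
wrist blue 375 [360.5 200.1] [ 0.4387 -0.3155  0.077 ]
top red 31 [211.1 344.8] [ 0.5675 -0.0877  0.06  ]
top blue 73 [249.  409.3] [ 0.4377 -0.333   0.06  ]
scene red 106 [250.  327.8] [ 0.5666 -0.0928  0.06  ]
scene blue 109 [317.7 323.1] [ 0.4373 -0.3354  0.06  ]
([-5.51, 8.92, -0.26], [-0.0, 0.02, 0.0], 'rows', np.float64(5.0))
```

View pics/w7.png

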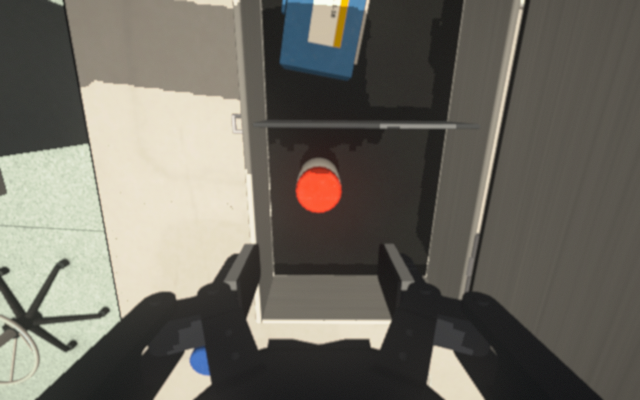

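apply_moves:
  moves:
    - [[-5.5,9,0],[0,0,0],0.6]
    - [[-5.5,9,0],[0,0,0],0.6]
    - [[-5.5,9,0],[0,0,0],0.6]
    - [[-5.5,9,0],[0,0,0],0.6]
    - [[-5.5,9,0],[0,0,0],0.6]
    - [[-5.5,9,0],[0,0,0],0.6]
    - [[-5.5,9,0],[0,0,0],0.6]
    - [[-5.5,9,0],[0,0,0],0.6]

```text
t: 17.48
eef_pos: [0.4414, -0.3331, 0.265]
tool_rot: [-0.0, 0.999, 0.033, 0.0]
contact_force: [-0.1, -1.1, 0.3]
gripper_width: 0.8
```

Run:
```python
from h import *
o=st();c=save('wrist','w8.png');p=campose('wrist',c,o);caps('wrist',c,p,.063)
print(rel([.439,-.3335,.103],down(.063)))
```

```text
t 17.48 tcp [ 0.4414 -0.3331  0.265 ] z [ 0.     0.001 -1.   ] x [0.998 0.067 0.   ] F [-0.1 -1.1  0.3] w 0.8 q [ 0.8   0.34 -0.33  1.87  0.13  0.95  0.48]
wrist blue 1306 [188.1 315.5] [ 0.4394 -0.3319  0.063 ]
([-0.09, -0.0, 6.48], [-0.0, -0.0, 0.02], 'rows', np.float64(3.0))
```

View pics/w8.png

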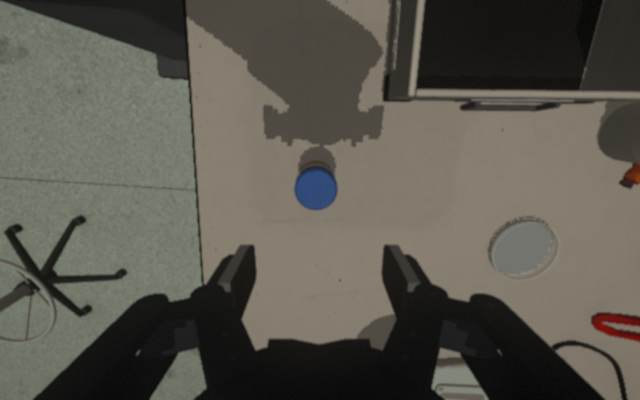

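apply_moves:
  moves:
    - [[-0.08,0,2],[0,0,0],0.6]
    - [[-0.08,0,4],[0,0,0],0.6]
    - [[-0.08,0,5.7],[0,0,0],0.6]
    - [[-0.08,0,6.5],[0,0,0],0.6]
    - [[-0.08,0,6.5],[0,0,0],0.6]
    - [[-0.08,0,6.5],[0,0,0],-0.5]
    - [[-0.08,0,6.5],[0,0,0],-0.5]
    - [[-0.08,0,6.5],[0,0,0],-0.5]
    - [[-0.08,0,6.5],[0,0,0],-0.5]
    - [[-0.08,0,6.5],[0,0,0],-0.5]

```text
t: 18.77
eef_pos: [0.4391, -0.3354, 0.1042]
tool_rot: [0.001, 0.999, 0.032, 0.001]
contact_force: [-0.6, 1.2, 6.8]
gripper_width: 0.501
```

Run:
```python
from h import *
o=st();z=o['eef_pos'][2]
b=ch(-.04,-.134,0)
print(rel([b[0],b[1],.24],down(.063)), rel([b[0],b[1],z+.0125],down(.063)))
```

```text
t 18.77 tcp [ 0.4391 -0.3354  0.1042] z [ 0.002 -0.001 -1.   ] x [0.998 0.064 0.002] F [-0.6  1.2  6.8] w 0.501 q [ 0.75  0.56 -0.27  1.98  0.25  0.63  0.38]
([5.56, -6.04, -5.43], [0.01, -0.01, 0.0], 'rows', np.float64(4.0)) ([5.55, -6.05, -0.5], [0.01, -0.01, 0.0], 'rows', np.float64(4.0))
```

apply_moves:
  moves:
    - [[0,0,-2],[0,0,0],-0.5]
    - [[0,0,-4],[0,0,0],-0.5]
    - [[0,0,-5.5],[0,0,0],-0.5]
    - [[1.5,-1.7,-5.5],[0,0,0],-0.5]
    - [[3,-3.4,-5.5],[0,0,0],-0.5]
    - [[4.5,-5,-5.5],[0,0,0],-0.5]
    - [[5.55,-6.05,-5.5],[0,0,0],-0.5]
    - [[5.55,-6.05,-5.5],[0,0,0],-0.5]
    - [[5.55,-6.05,-5.5],[0,0,0],-0.5]
    - [[5.55,-6.05,-5.5],[0,0,0],-0.5]

```text
t: 20.02
eef_pos: [0.5661, -0.1769, 0.2401]
tool_rot: [0.0, 1.0, 0.031, -0.0]
contact_force: [-0.2, 0.4, -2.7]
gripper_width: 0.503
```

Run:
```python
from h import *
o=st();c=save('wrist','w9.png')
b=ch(-.04,-.134,0)
print(rel([b[0],b[1],.1182],down(.063)))
```

```text
t 20.02 tcp [ 0.5661 -0.1769  0.2401] z [-0.001 -0.001 -1.   ] x [ 0.998  0.061 -0.001] F [-0.2  0.4 -2.7] w 0.503 q [ 0.49  0.44 -0.38  1.8   0.2   0.94  0.09]
([0.07, -0.05, 4.88], [0.0, 0.0, -0.01], 'rows', np.float64(2.0))
```

View pics/w9.png

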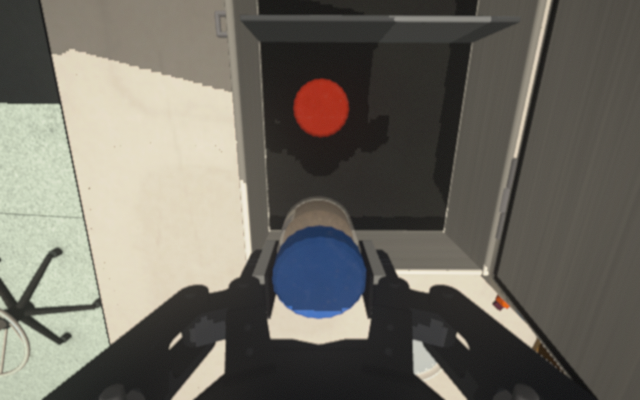

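apply_moves:
  moves:
    - [[0.05,-0.04,1.5],[0,0,0],-0.5]
    - [[0.05,-0.04,3.5],[0,0,0],-0.5]
    - [[0.05,-0.04,4.4],[0,0,0],-0.5]
    - [[0.05,-0.04,4.7],[0,0,0],-0.5]
    - [[0.05,-0.04,4.85],[0,0,0],-0.5]
    - [[0.05,-0.04,4.9],[0,0,0],-0.5]
    - [[0.05,-0.04,4.95],[0,0,0],-0.5]
    - [[0.05,-0.04,4.95],[0,0,0],-0.5]

```text
t: 21.08
eef_pos: [0.5689, -0.1745, 0.1182]
tool_rot: [0.001, 0.999, 0.032, 0.001]
contact_force: [-2.4, 0.9, 5.9]
gripper_width: 0.501
```

apply_moves:
  moves:
    - [[0,0,0],[0,0,0],0.2]
    - [[0,0,0],[0,0,0],0.35]
    - [[0,0,0],[0,0,0],0.35]
    - [[0,0,0],[0,0,0],0.35]
    - [[0,0,-1.5],[0,0,0],0.35]
    - [[0,0,-3.5],[0,0,0],0.35]
    - [[0,0,-5.5],[0,0,0],0.35]
    - [[0,0,-6.5],[0,0,0],0.35]
    - [[0,0,-6.5],[0,0,0],0.35]

```text
t: 22.2
eef_pos: [0.5693, -0.1744, 0.2811]
tool_rot: [0.001, 0.999, 0.032, 0.002]
contact_force: [-0.2, -0.4, -0.6]
gripper_width: 0.672
```

Run:
```python
from h import *
o=st();c=save('wrist','w10.png');p=campose('wrist',c,o);caps('wrist',c,p,.077)
for k in[(-.106,-.2,.095),(.106,-.2,.095),(-.1,-.002,.08),(.1,-.002,.08),(-.106,0,.095)]: print(k,np.round(proj(c,p,ch(*k))))
c=save('scene','sc10.png');p=campose('scene',c)
cv2.imwrite('pics/s10.png',cv2.resize(c['color'][130:340,240:430],None,fx=2.8,fy=2.8,interpolation=cv2.INTER_CUBIC)[:,:,::-1])
c=save('top','top10.png');cv2.imwrite('pics/t10.png',cv2.resize(c['color'][130:270,220:420],None,fx=4,fy=4,interpolation=cv2.INTER_CUBIC)[:,:,::-1])
```

```text
t 22.2 tcp [ 0.5693 -0.1744  0.2811] z [ 0.004 -0.001 -1.   ] x [0.998 0.063 0.004] F [-0.2 -0.4 -0.6] w 0.672 q [ 0.5   0.4  -0.4   1.76  0.18  1.02  0.1 ]
wrist red 1799 [109.9 316. ] [ 0.5641 -0.0991  0.077 ]
wrist blue 1456 [186.2 316.8] [ 0.5694 -0.1721  0.077 ]
(-0.106, -0.2, 0.095) [257. 250.]
(0.106, -0.2, 0.095) [256. 458.]
(-0.1, -0.002, 0.08) [ 42. 245.]
(0.1, -0.002, 0.08) [ 43. 477.]
(-0.106, 0, 0.095) [ 35. 232.]
```

View pics/w10.png

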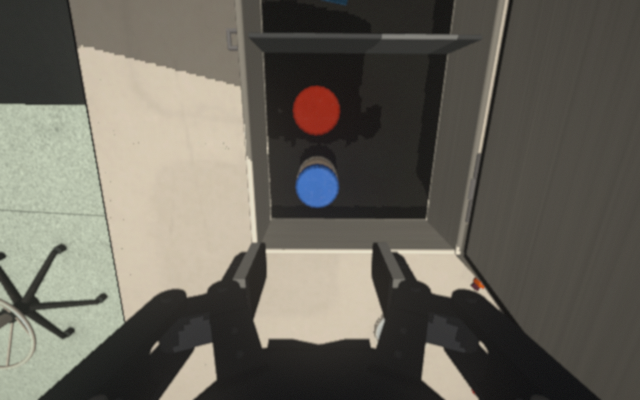

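View pics/s10.png

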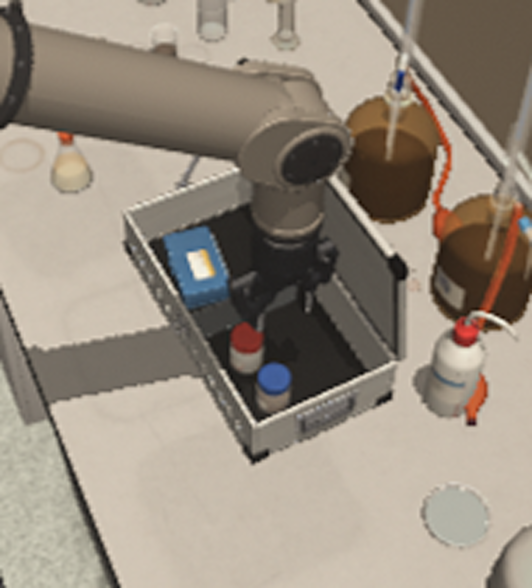

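```bash
cat >> h.py <<'E'
def tilt(phi,yaw=CH[2]):
    D=down(yaw); ax=np.array([np.cos(yaw),np.sin(yaw),0]); return R.from_rotvec(ax*np.deg2rad(phi)).as_matrix()@D
def tipat(x,y,z,Rt,L=.073): return ch(x,y,z)-L*Rt[:,2]
E
python3 - <<'E'
from h import *
T=tilt(-25);print(T.round(2))
st()
for t in[(-.03,.24,.22),(-.03,.24,.12),(.0,.24,.12)]:
    P=tipat(*t,T);print(P.round(4),rel(P,T))
c=cam('top');p=campose('top',c)
for q in['stay_knob','beaker','flask']: print(q,[(round(d['conf'],2),np.round(d['pixel'])) for d in look_for('top',q)[:2]])
print(proj(c,p,[ch(.027,.239,.148),[.46,.33,.05]]))
E
```

```text
[[ 1.    0.06  0.03]
 [ 0.06 -0.9  -0.42]
 [-0.    0.42 -0.91]]
t 22.35 tcp [ 0.5675 -0.1742  0.2774] z [-0.002  0.    -1.   ] x [ 0.998  0.064 -0.002] F [ 0.1  0.  -0.6] w 0.676 q [ 0.5   0.4  -0.4   1.76  0.18  1.02  0.1 ]
[0.5524 0.229  0.2862] ([0.42, -16.13, -0.34], [-2.5, 0.01, 0.01], 'rows', np.float64(7.0))
[0.5524 0.229  0.1862] ([0.43, -16.13, 3.66], [-2.5, 0.01, 0.01], 'rows', np.float64(7.0))
[0.5823 0.2309 0.1862] ([1.63, -16.13, 3.66], [-2.5, 0.01, 0.01], 'rows', np.float64(7.0))
stay_knob [(0.53, array([190., 322.])), (0.48, array([185., 274.]))]
beaker [(0.88, array([170., 230.]))]
flask [(0.64, array([233., 235.]))]
[[186.66436898 268.06100122]
 [231.28351181 232.09762387]]
```

View pics/t10.png

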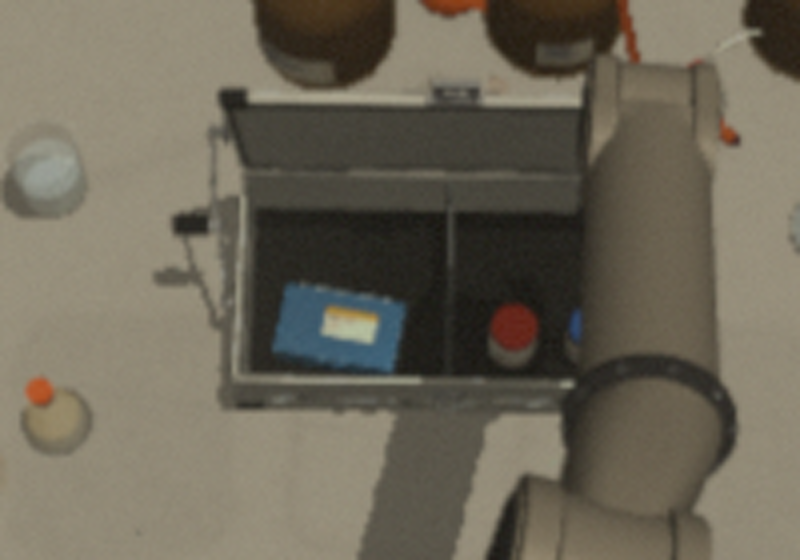

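apply_moves:
  moves:
    - [[0.4,-2.5,-0.6],[0,0,0],-1]
    - [[0.4,-5,-0.6],[-0.8,0,0],-1]
    - [[0.4,-7.5,-0.5],[-1.6,0,0],-1]
    - [[0.4,-10,-0.4],[-2.5,0,0],-1]
    - [[0.4,-12.5,-0.35],[-2.5,0,0],-1]
    - [[0.4,-14.5,-0.35],[-2.5,0,0],-1]
    - [[0.4,-16.1,-0.35],[-2.5,0,0],-1]
    - [[0.4,-16.1,-0.35],[-2.5,0,0],-1]
    - [[0.4,-16.1,-0.35],[-2.5,0,0],-1]
    - [[0.4,-16.1,-0.35],[-2.5,0,0],-1]

```text
t: 23.8
eef_pos: [0.553, 0.2262, 0.2875]
tool_rot: [0.217, 0.976, 0.03, 0.007]
contact_force: [-0.1, -1.0, -0.7]
gripper_width: 0.004
```

Run:
```python
from h import *
T=tilt(-25)
o=st();c=save('wrist','w11.png');p=campose('wrist',c,o)
for t in[(-.03,.24,.12),(.0,.24,.12)]:
    P=tipat(*t,T);print(P.round(4),rel(P,T))
print(proj(c,p,ch(.027,.239,.148)))
c=save('scene','sc11.png');cv2.imwrite('pics/s11.png',cv2.resize(c['color'][110:310,220:430],None,fx=3,fy=3,interpolation=cv2.INTER_CUBIC)[:,:,::-1])
```

```text
t 23.8 tcp [0.553  0.2262 0.2875] z [ 0.026 -0.423 -0.906] x [ 0.998  0.061 -0.   ] F [-0.1 -1.  -0.7] w 0.004 q [-0.32  0.5  -0.45  1.66  0.55  1.37 -0.9 ]
[0.5524 0.229  0.1862] ([-0.02, -1.82, 3.63], [0.01, 0.0, -0.01], 'rows', np.float64(2.0))
[0.5823 0.2309 0.1862] ([1.18, -1.82, 3.63], [0.01, 0.0, -0.01], 'rows', np.float64(2.0))
[169.55513129 392.45804127]
```

View pics/w11.png

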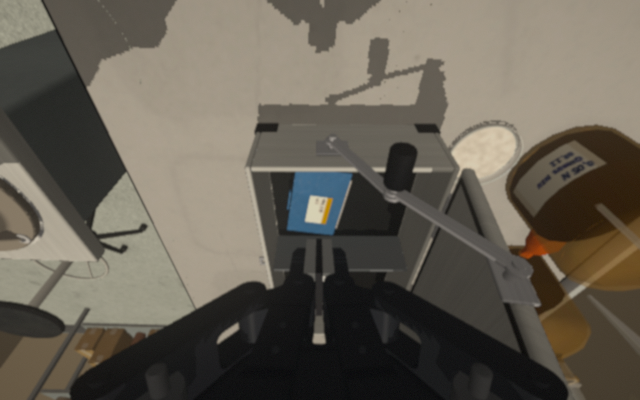

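View pics/s11.png

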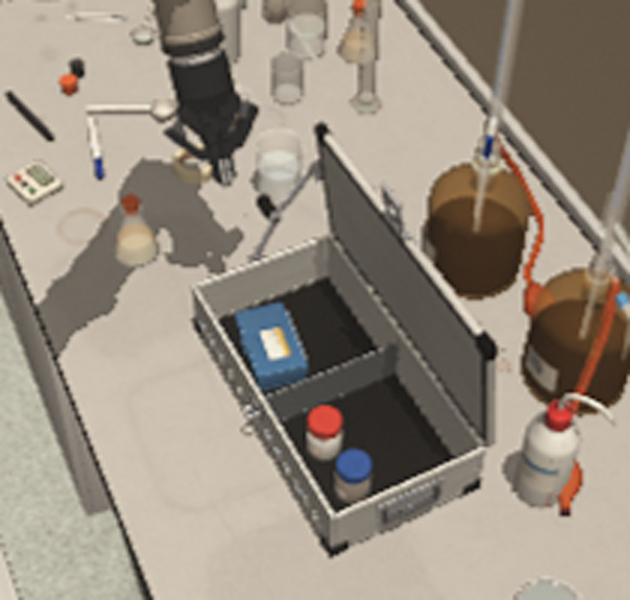

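apply_moves:
  moves:
    - [[0,-0.6,1.2],[0,0,0],-1]
    - [[0,-1.3,2.6],[0,0,0],-1]
    - [[0,-1.82,3.63],[0,0,0],-1]
    - [[0,-1.82,3.63],[0,0,0],-1]
    - [[0,-1.82,3.63],[0,0,0],-1]

```text
t: 24.52
eef_pos: [0.5531, 0.2308, 0.1874]
tool_rot: [0.216, 0.976, 0.031, 0.008]
contact_force: [-1.0, 0.3, 1.2]
gripper_width: 0.002
```

Run:
```python
from h import *
T=tilt(-25)
o=st();c=save('wrist','w12.png')
for t in[(-.012,.24,.12),(.002,.24,.12),(.012,.24,.112),(.025,.24,.101),(.037,.24,.088)]:
    P=tipat(*t,T);print(P.round(4),rel(P,T))
```

```text
t 24.52 tcp [0.5531 0.2308 0.1874] z [ 0.028 -0.421 -0.907] x [0.998 0.063 0.001] F [-1.   0.3  1.2] w 0.002 q [-0.35  0.61 -0.42  1.73  0.62  1.22 -1.  ]
[0.5704 0.2302 0.1862] ([0.68, 0.05, 0.09], [-0.01, -0.01, -0.01], 'rows', np.float64(1.0))
[0.5843 0.231  0.1862] ([1.24, 0.04, 0.09], [-0.01, -0.01, -0.01], 'rows', np.float64(1.0))
[0.5943 0.2317 0.1782] ([1.64, -0.09, 0.38], [-0.01, -0.01, -0.01], 'rows', np.float64(1.0))
[0.6073 0.2325 0.1672] ([2.16, -0.28, 0.78], [-0.01, -0.01, -0.01], 'rows', np.float64(1.0))
[0.6193 0.2332 0.1542] ([2.64, -0.5, 1.26], [-0.01, -0.01, -0.01], 'rows', np.float64(2.0))
```

View pics/w12.png

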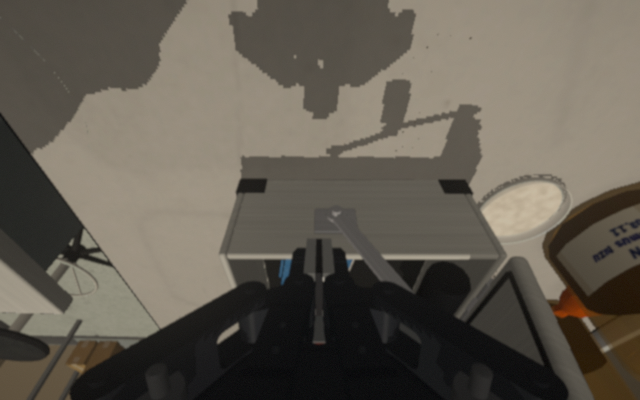

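apply_moves:
  moves:
    - [[0,0.2,-0.4],[0,0,0],-1]
    - [[0.4,0.25,-0.35],[0,0,0],-1]
    - [[0.7,0.25,-0.35],[0,0,0],-1]
    - [[0.95,0.25,-0.35],[0,0,0],-1]
    - [[1.24,0.24,-0.35],[0,0,0],-1]
    - [[1.45,0.18,-0.2],[0,0,0],-1]
    - [[1.64,0.11,-0.06],[0,0,0],-1]

```text
t: 25.45
eef_pos: [0.5934, 0.2317, 0.1882]
tool_rot: [0.217, 0.976, 0.031, 0.006]
contact_force: [-1.3, -0.1, 1.3]
gripper_width: -0.0
```

Run:
```python
from h import *
o=st();c=save('wrist','w13.png')
c=save('scene','sc13.png');cv2.imwrite('pics/s13.png',cv2.resize(c['color'][130:260,250:400],None,fx=4,fy=4,interpolation=cv2.INTER_CUBIC)[:,:,::-1])
```

```text
t 25.45 tcp [0.5934 0.2317 0.1882] z [ 0.026 -0.422 -0.906] x [ 0.998  0.064 -0.001] F [-1.3 -0.1  1.3] w -0.0 q [-0.34  0.66 -0.41  1.63  0.63  1.25 -0.95]
```

View pics/w13.png

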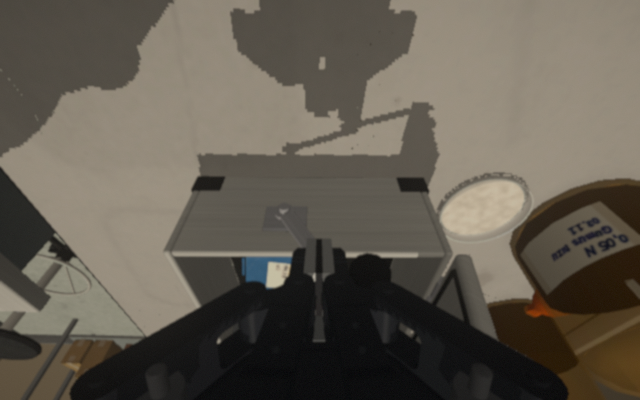

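View pics/s13.png

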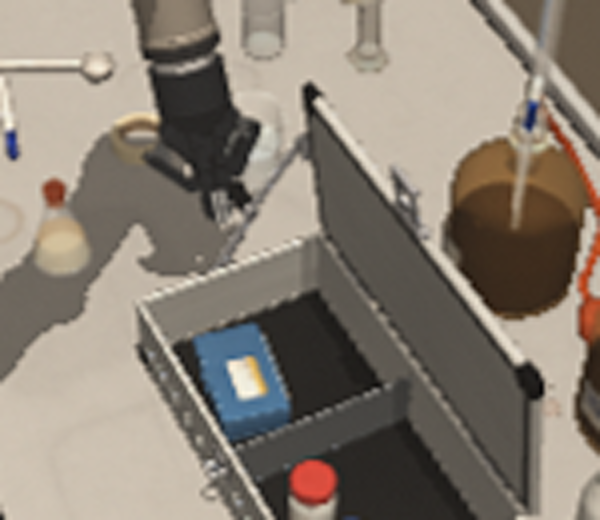

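apply_moves:
  moves:
    - [[0.25,-0.05,0.1],[0,0,0],-1]
    - [[0.5,-0.1,0.25],[0,0,0],-1]
    - [[0.75,-0.17,0.4],[0,0,0],-1]
    - [[1.0,-0.27,0.6],[0,0,0],-1]
    - [[1.2,-0.37,0.8],[0,0,0],-1]
    - [[1.4,-0.46,1.0],[0,0,0],-1]
    - [[1.4,-0.46,1.0],[0,0,0],-1]

```text
t: 26.42
eef_pos: [0.6258, 0.2336, 0.16]
tool_rot: [0.217, 0.976, 0.031, 0.004]
contact_force: [-12.0, -1.8, -1.0]
gripper_width: 0.001
```

Run:
```python
from h import *
o=st();c=save('wrist','w14.png')
c=save('scene','sc14.png');cv2.imwrite('pics/s14.png',cv2.resize(c['color'][130:260,250:400],None,fx=4,fy=4,interpolation=cv2.INTER_CUBIC)[:,:,::-1])
```

```text
t 26.43 tcp [0.6258 0.2336 0.16  ] z [ 0.021 -0.424 -0.905] x [ 0.998  0.063 -0.007] F [-12.   -1.8  -1. ] w 0.001 q [-0.33  0.73 -0.39  1.57  0.65  1.24 -0.93]
```

View pics/w14.png

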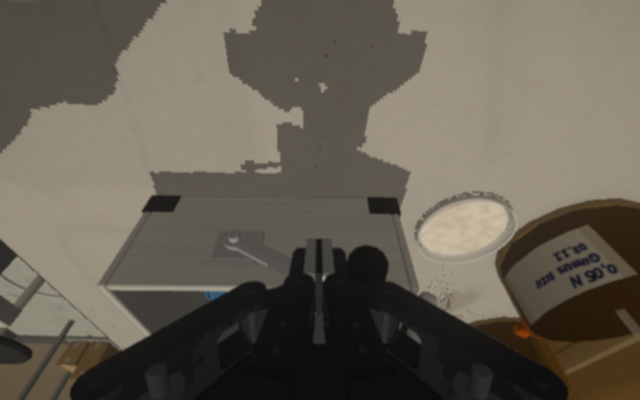

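View pics/s14.png

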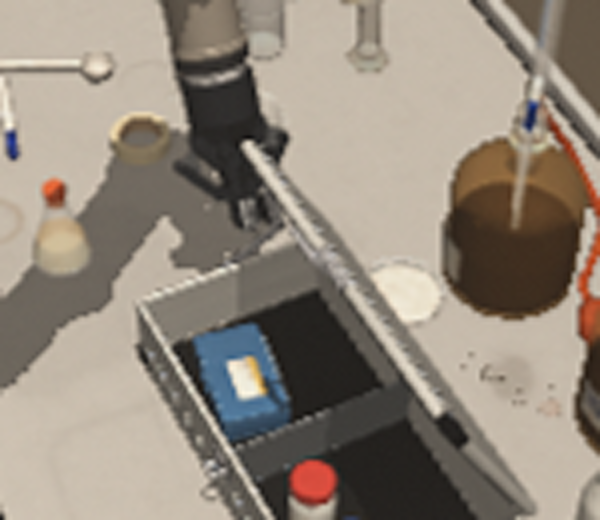

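```bash
cat >> h.py <<'E'
def lidpt(th,r,y,off=.0): # th lid joint; off toward outer face
    a=np.deg2rad(82)-th; x=.106-r*np.cos(a)+off*np.sin(a)*1; z=.095+r*np.sin(a)+off*np.cos(a)
    return ch(x,y,z)
E
python3 - <<'E'
from h import *
o=st();c=cam('scene');p=campose('scene',c)
for th in np.arange(.2,1.5,.1): print(round(th,1),((proj(c,p,[lidpt(th,.215,.202,.012),lidpt(th,.215,-.202,.012)])-[130,250])*4)[:,::-1].round())
E
```

```text
t 26.52 tcp [0.6259 0.2336 0.1597] z [ 0.021 -0.424 -0.906] x [ 0.998  0.063 -0.006] F [-9.2 -1.3 -0.8] w 0.002 q [-0.33  0.73 -0.39  1.57  0.65  1.24 -0.93]
0.2 [[265. 101.]
 [497. 407.]]
0.3 [[246. 114.]
 [475. 421.]]
0.4 [[227. 127.]
 [453. 437.]]
0.5 [[210. 142.]
 [432. 454.]]
0.6 [[194. 158.]
 [412. 471.]]
0.7 [[179. 174.]
 [394. 489.]]
0.8 [[166. 191.]
 [378. 507.]]
0.9 [[154. 208.]
 [363. 525.]]
1.0 [[145. 225.]
 [350. 543.]]
1.1 [[138. 242.]
 [340. 560.]]
1.2 [[132. 259.]
 [331. 576.]]
1.3 [[129. 275.]
 [325. 592.]]
1.4 [[127. 290.]
 [322. 606.]]
```

apply_moves:
  moves:
    - [[-0.25,0,0],[0,0,0],-1]
    - [[-0.5,-0.3,-0.3],[0,0,0],-1]
    - [[-0.5,-0.5,-2],[0,0,0],-1]
    - [[-0.5,-0.5,-4],[0,0,0],-1]
    - [[-0.5,-0.5,-6],[0,0,0],-1]
    - [[-0.5,-0.5,-8],[0,0,0],-1]
    - [[-0.5,-0.5,-8],[0,0,0],-1]

```text
t: 27.45
eef_pos: [0.6099, 0.3329, 0.3425]
tool_rot: [0.213, 0.977, 0.032, 0.011]
contact_force: [-0.8, 0.4, -0.3]
gripper_width: 0.001
```

Run:
```python
from h import *
o=st();c=save('wrist','w15.png')
D=down(CH[2])
for x in [(.06,.2,.36),(.06,.08,.36)]: print(rel(tipat(*x,D),D))
c=save('scene','sc15.png');cv2.imwrite('pics/s15.png',cv2.resize(c['color'][130:260,250:400],None,fx=4,fy=4,interpolation=cv2.INTER_CUBIC)[:,:,::-1])
c=save('top','top15.png');cv2.imwrite('pics/t15.png',cv2.resize(c['color'][110:250,220:420],None,fx=4,fy=4,interpolation=cv2.INTER_CUBIC)[:,:,::-1])
```

```text
t 27.45 tcp [0.6099 0.3329 0.3425] z [ 0.035 -0.415 -0.909] x [0.998 0.067 0.008] F [-0.8  0.4 -0.3] w 0.001 q [-0.45  0.62 -0.44  1.32  0.55  1.58 -0.87]
([1.05, 7.7, -0.55], [2.48, -0.03, 0.01], 'rows', np.float64(4.0))
([1.04, 12.06, 1.46], [2.48, -0.03, 0.01], 'rows', np.float64(5.0))
```

View pics/s15.png

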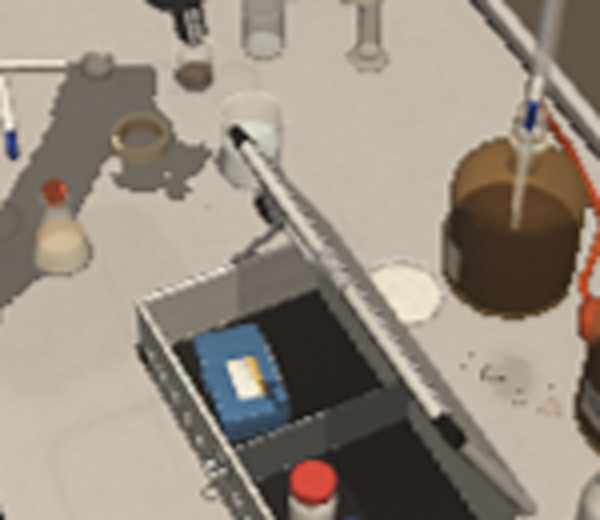

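View pics/t15.png

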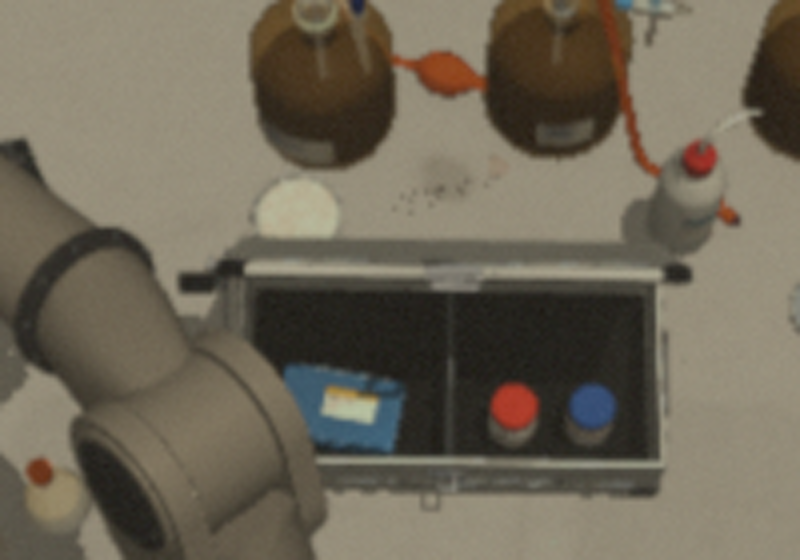

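apply_moves:
  moves:
    - [[0.3,1.0,-2.0],[0,0,0],-1]
    - [[0.6,1.7,-3.6],[0.8,0,0],-1]
    - [[1.0,4.5,-2.4],[1.6,0,0],-1]
    - [[1.04,7.0,-1.2],[2.48,0,0],-1]
    - [[1.04,9.5,0.2],[2.48,0,0],-1]
    - [[1.04,12.06,1.46],[2.48,0,0],-1]
    - [[1.04,12.06,1.46],[2.48,0,0],-1]
    - [[1.04,12.06,1.46],[2.48,0,0],-1]
    - [[1.04,12.06,1.46],[2.48,0,0],-1]

```text
t: 28.72
eef_pos: [0.6538, 0.0425, 0.4305]
tool_rot: [0.001, 0.999, 0.032, -0.001]
contact_force: [0.3, 0.3, -0.3]
gripper_width: -0.0
```

Run:
```python
from h import *
o=st();c=save('wrist','w16.png')
D=down(CH[2])
print(rel(tipat(.065,.08,.36,D),D)[:2],rel(tipat(.065,.08,.25,D),D)[:2])
for th in [.3,.4,.45,.5,.55,.6,.65,.7,.75,.8]:
    P=lidpt(th,.175,.08,.012)+[.006,0,0]; print(th,P.round(3),rel(P-.073*D[:,2],D)[0])
c=save('scene','sc16.png');cv2.imwrite('pics/s16.png',cv2.resize(c['color'][110:270,230:430],None,fx=3.5,fy=3.5,interpolation=cv2.INTER_CUBIC)[:,:,::-1])
```

```text
t 28.73 tcp [0.6538 0.0425 0.4305] z [-0.002 -0.003 -1.   ] x [ 0.998  0.064 -0.002] F [ 0.3  0.3 -0.3] w -0.0 q [ 0.19  0.41 -0.49  1.41  0.2   1.37 -0.25]
([0.22, -0.02, -0.09], [0.02, 0.01, 0.01]) ([0.23, -0.04, 4.31], [0.02, 0.01, 0.01])
0.3 [0.643 0.043 0.258] [-0.44, -0.02, 3.97]
0.4 [0.627 0.042 0.251] [-1.08, -0.02, 4.26]
0.45 [0.619 0.042 0.247] [-1.39, -0.02, 4.43]
0.5 [0.612 0.041 0.243] [-1.69, -0.03, 4.61]
0.55 [0.604 0.041 0.238] [-1.98, -0.03, 4.81]
0.6 [0.597 0.04  0.232] [-2.26, -0.03, 5.02]
0.65 [0.591 0.04  0.227] [-2.53, -0.03, 5.24]
0.7 [0.584 0.039 0.221] [-2.78, -0.03, 5.48]
0.75 [0.578 0.039 0.215] [-3.03, -0.03, 5.73]
0.8 [0.572 0.039 0.208] [-3.26, -0.03, 6.0]
```

View pics/s16.png

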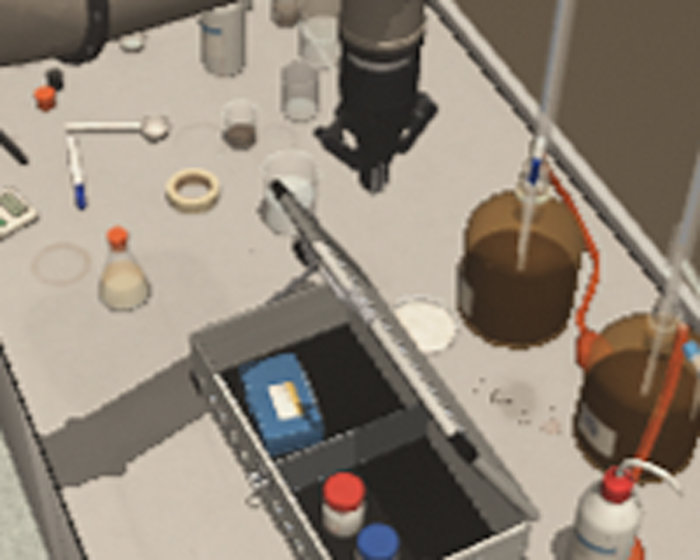

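View pics/w16.png

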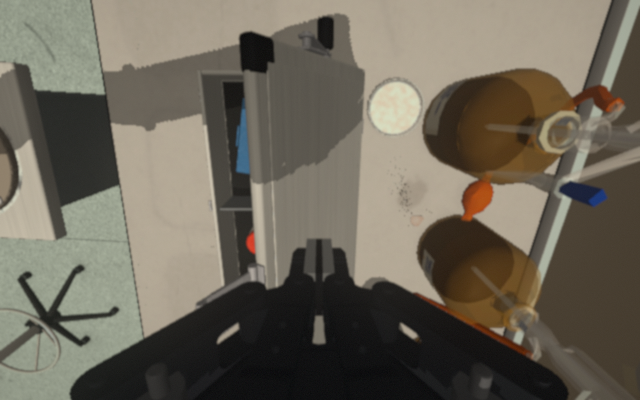

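Run:
```python
from h import *
o=get_obs()
D=down(CH[2])
for th in [.2,.3,.35,.4,.45,.5,.55,.6,.65,.7,.75,.8]:
    P=lidpt(th,.197,.08,.012)+[.006,0,0]; print(th,P.round(3),rel(P-.073*D[:,2],D,o)[0])
```

```text
0.2 [0.652 0.044 0.285] [-0.07, -0.0, 2.93]
0.3 [0.633 0.043 0.278] [-0.82, -0.0, 3.19]
0.35 [0.624 0.042 0.274] [-1.18, -0.01, 3.34]
0.4 [0.615 0.041 0.27 ] [-1.54, -0.01, 3.51]
0.45 [0.607 0.041 0.265] [-1.88, -0.01, 3.7]
0.5 [0.598 0.04  0.26 ] [-2.22, -0.01, 3.91]
0.55 [0.59  0.04  0.255] [-2.54, -0.01, 4.14]
0.6 [0.582 0.039 0.249] [-2.85, -0.01, 4.38]
0.65 [0.575 0.039 0.242] [-3.16, -0.02, 4.63]
0.7 [0.568 0.038 0.235] [-3.44, -0.02, 4.9]
0.75 [0.561 0.038 0.228] [-3.72, -0.02, 5.19]
0.8 [0.554 0.038 0.221] [-3.98, -0.02, 5.49]
```

Descend behind the lid edge, then follow its arc to about 0.65 rad.

apply_moves:
  moves:
    - [[0,0,1.5],[0,0,0],-1]
    - [[-0.1,0,2.9],[0,0,0],-1]
    - [[-0.5,0,3.1],[0,0,0],-1]
    - [[-0.8,0,3.2],[0,0,0],-1]
    - [[-1.2,0,3.35],[0,0,0],-1]
    - [[-1.54,0,3.5],[0,0,0],-1]
    - [[-1.75,0,3.6],[0,0,0],-1]
    - [[-1.9,0,3.7],[0,0,0],-1]
    - [[-2.05,0,3.8],[0,0,0],-1]
    - [[-2.2,0,3.9],[0,0,0],-1]
    - [[-2.4,0,4.0],[0,0,0],-1]
    - [[-2.55,0,4.15],[0,0,0],-1]
    - [[-2.7,0,4.25],[0,0,0],-1]
    - [[-2.85,0,4.4],[0,0,0],-1]
    - [[-3.0,0,4.5],[0,0,0],-1]
    - [[-3.15,0,4.63],[0,0,0],-1]

```text
t: 30.82
eef_pos: [0.5753, 0.0368, 0.3156]
tool_rot: [0.002, 0.999, 0.032, 0.0]
contact_force: [0.8, 0.5, -0.4]
gripper_width: 0.001
```

```bash
cat >> h.py <<'E'
def snap(k):
    c=save('scene','sc%s.png'%k);cv2.imwrite('pics/s%s.png'%k,cv2.resize(c['color'][110:290,230:430],None,fx=3.3,fy=3.3,interpolation=cv2.INTER_CUBIC)[:,:,::-1]);return c
E
python3 - <<'E'
from h import *
st();snap(17)
E
```

```text
t 30.82 tcp [0.5753 0.0368 0.3156] z [ 0.    -0.003 -1.   ] x [0.998 0.064 0.   ] F [ 0.8  0.5 -0.4] w 0.001 q [ 0.23  0.35 -0.51  1.76  0.19  1.09 -0.28]
```

View pics/s17.png

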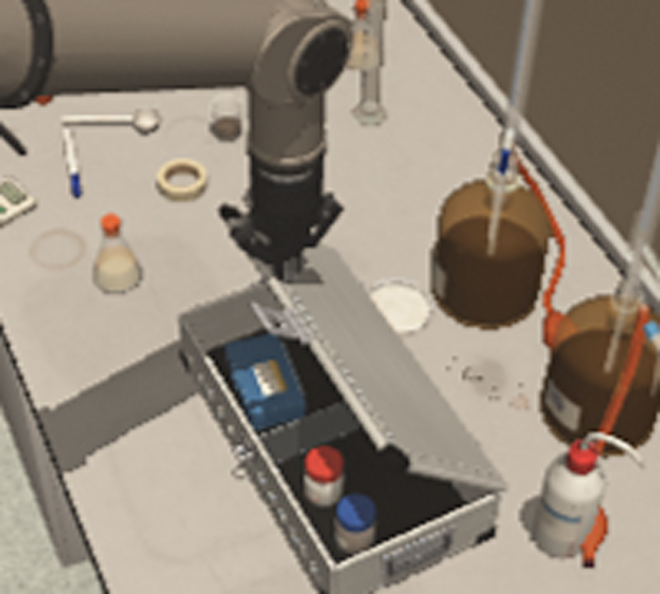

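apply_moves:
  moves:
    - [[0,0,-0.5],[0,0,0],-1]
    - [[0,0,-0.5],[0,0,0],-1]
    - [[0,0,-0.5],[0,0,0],-1]
    - [[0,0,-0.5],[0,0,0],-1]
    - [[0,0,-0.5],[0,0,0],-1]
    - [[0,0,-0.5],[0,0,0],-1]
    - [[0,0,-0.5],[0,0,0],-1]
    - [[0,0,-0.5],[0,0,0],-1]

```text
t: 31.88
eef_pos: [0.5756, 0.0368, 0.3282]
tool_rot: [0.002, 0.999, 0.032, 0.0]
contact_force: [-0.1, -0.8, 0.2]
gripper_width: 0.001
```

Run:
```python
from h import *
st();c=snap(18);p=campose('scene',c)
for th in np.arange(.6,1.5,.1): print(round(th,1),((proj(c,p,[lidpt(th,.215,.202,.012),lidpt(th,.215,-.202,.012)])-[110,230])*3.3)[:,::-1].round().tolist())
```

```text
t 31.88 tcp [0.5756 0.0368 0.3282] z [ 0.    -0.003 -1.   ] x [ 0.998  0.064 -0.   ] F [-0.1 -0.8  0.2] w 0.001 q [ 0.23  0.34 -0.51  1.74  0.19  1.11 -0.27]
0.6 [[226.0, 196.0], [406.0, 455.0]]
0.7 [[214.0, 209.0], [391.0, 470.0]]
0.8 [[203.0, 223.0], [377.0, 484.0]]
0.9 [[193.0, 237.0], [365.0, 499.0]]
1.0 [[186.0, 252.0], [355.0, 514.0]]
1.1 [[179.0, 266.0], [346.0, 528.0]]
1.2 [[175.0, 279.0], [339.0, 541.0]]
1.3 [[172.0, 292.0], [335.0, 554.0]]
1.4 [[171.0, 305.0], [331.0, 566.0]]
```

View pics/s18.png

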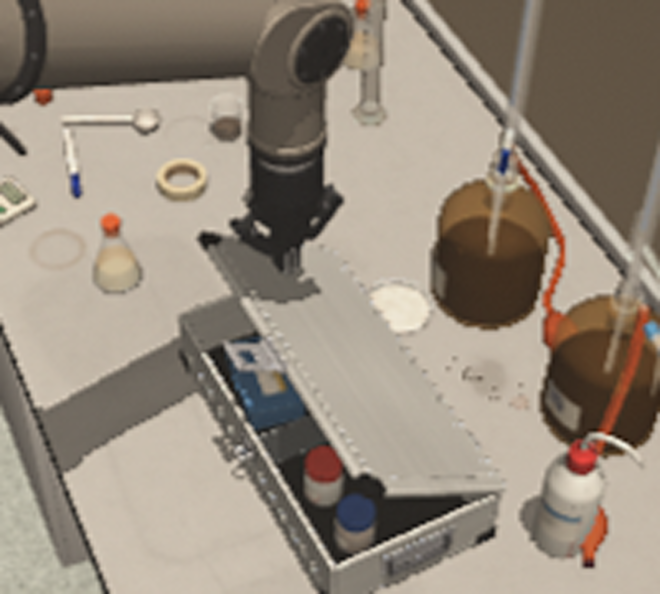

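apply_moves:
  moves:
    - [[0,0,-1],[0,0,0],-1]
    - [[0,0,-1],[0,0,0],-1]
    - [[0,0,-1],[0,0,0],-1]
    - [[0,0,-1],[0,0,0],-1]
    - [[0,0,-1],[0,0,0],-1]
    - [[0,0,-1],[0,0,0],-1]
    - [[0,0,-1],[0,0,0],-1]
    - [[0,0,-1],[0,0,0],-1]

```text
t: 32.92
eef_pos: [0.5756, 0.0369, 0.3532]
tool_rot: [0.002, 0.999, 0.032, 0.0]
contact_force: [0.4, 0.6, -0.2]
gripper_width: 0.002
```

Run:
```python
from h import *
st();snap(19)
```

```text
t 32.92 tcp [0.5756 0.0369 0.3532] z [ 0.    -0.003 -1.   ] x [0.998 0.064 0.   ] F [ 0.4  0.6 -0.2] w 0.002 q [ 0.24  0.32 -0.52  1.71  0.17  1.16 -0.26]
```

View pics/s19.png

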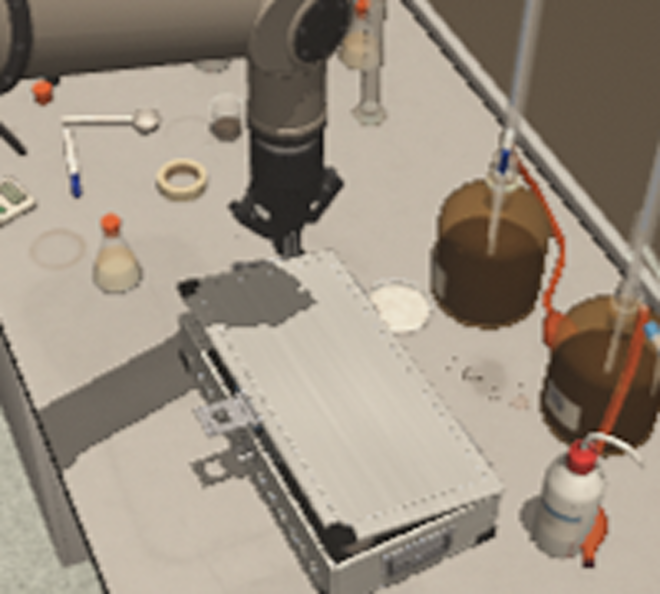

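Run:
```python
from h import *
st();
D=down(CH[2]+np.pi/2)
print(rel(tipat(-.148,0,.2,D),D))
```

```text
t 32.98 tcp [0.5756 0.0369 0.3533] z [ 0.    -0.003 -1.   ] x [0.998 0.064 0.   ] F [-0.3  0.4 -0.1] w -0.003 q [ 0.24  0.32 -0.52  1.71  0.17  1.16 -0.26]
([-5.16, 3.09, 3.22], [0.02, 0.02, -9.0], 'rows', np.float64(9.0))
```

apply_moves:
  moves:
    - [[-1,0.6,0.6],[0,0,-1],-0.48]
    - [[-2,1.2,1.2],[0,0,-2],-0.48]
    - [[-3,1.8,1.8],[0,0,-3],-0.48]
    - [[-4,2.4,2.4],[0,0,-4],-0.48]
    - [[-5.16,3.1,3.2],[0,0,-5],-0.48]
    - [[-5.16,3.1,3.2],[0,0,-6],-0.48]
    - [[-5.16,3.1,3.2],[0,0,-7],-0.48]
    - [[-5.16,3.1,3.2],[0,0,-8],-0.48]
    - [[-5.16,3.1,3.2],[0,0,-9],-0.48]
    - [[-5.16,3.1,3.2],[0,0,-9],-0.48]
    - [[-5.16,3.1,3.2],[0,0,-9],-0.48]
    - [[-5.16,3.1,3.2],[0,0,-9],-0.48]
    - [[-5.16,3.1,3.2],[0,0,-9],-0.48]

```text
t: 34.6
eef_pos: [0.4518, -0.0489, 0.2736]
tool_rot: [0.001, 0.685, 0.729, -0.001]
contact_force: [0.2, 1.1, -0.6]
gripper_width: 0.261
```

Run:
```python
from h import *
o=st();c=save('wrist','w20.png');p=campose('wrist',c,o)
print(proj(c,p,[ch(-.113,0,.098),ch(-.165,0,.098),ch(-.106,.2,.095)]))
snap(20)
```

```text
t 34.6 tcp [ 0.4518 -0.0489  0.2736] z [ 0.    -0.004 -1.   ] x [-0.063  0.998 -0.004] F [ 0.2  1.1 -0.6] w 0.261 q [ 0.63  0.22 -0.74  2.06  0.19  0.93  1.42]
[[231.77374422 320.26867566]
 [178.39532991 320.37370279]
 [237.4758023  527.52102286]]
```

View pics/w20.png

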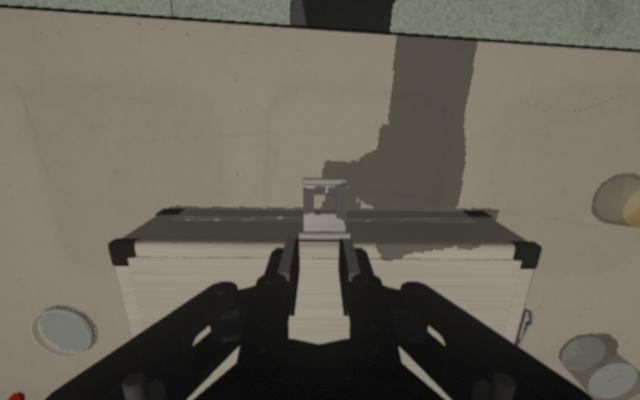

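View pics/s20.png

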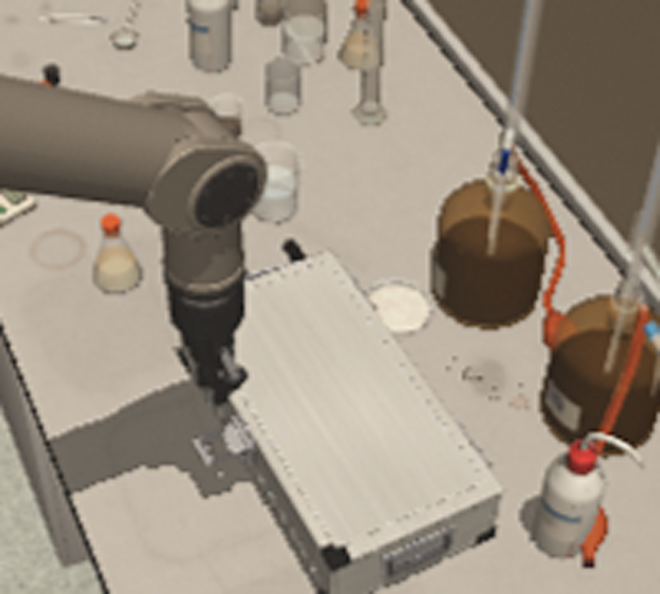

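apply_moves:
  moves:
    - [[0.16,1.3,1],[0,0,0],-0.48]
    - [[0.16,2.4,2],[0,0,0],-0.48]
    - [[0.16,2.4,3],[0,0,0],-0.48]
    - [[0.16,2.4,3.3],[0,0,0],-0.48]
    - [[0.16,2.4,3.6],[0,0,0],-0.48]
    - [[0.16,2.4,3.75],[0,0,0],-0.48]
    - [[0.16,2.4,3.85],[0,0,0],-0.48]
    - [[0.16,2.4,3.85],[0,0,0],-0.48]

```text
t: 35.7
eef_pos: [0.5116, -0.0414, 0.1796]
tool_rot: [0.002, 0.684, 0.729, -0.002]
contact_force: [-7.3, -1.6, 19.6]
gripper_width: 0.254
```

apply_moves:
  moves:
    - [[0,0,-1],[0,0,0],-0.4]
    - [[0,-1.2,-1.2],[0,0,0],-0.4]
    - [[0,-2.2,-1.2],[0,0,0],-0.4]
    - [[0,-2.2,-0.8],[0,0,0],-0.4]
    - [[0,-2.2,-0.4],[0,0,0],-0.4]
    - [[0,-2.2,-0.4],[0,0,0],-0.4]

```text
t: 36.45
eef_pos: [0.4568, -0.0447, 0.1864]
tool_rot: [0.001, 0.684, 0.729, -0.001]
contact_force: [-0.3, 1.0, 0.4]
gripper_width: 0.301
```

Run:
```python
from h import *
o=st();c=save('wrist','w21.png');p=campose('wrist',c,o)
D=down(CH[2]+np.pi/2)
print(rel(tipat(-.142,.004,.110,D,.070),D),rel(tipat(-.142,.004,.055,D,.070),D),rel(tipat(-.124,.004,.055,D,.070),D))
snap(21)
```

```text
t 36.45 tcp [ 0.4568 -0.0447  0.1864] z [-0.001 -0.003 -1.   ] x [-0.064  0.998 -0.003] F [-0.3  1.   0.4] w 0.301 q [ 0.55  0.37 -0.69  2.13  0.35  0.76  1.27]
([0.01, 0.02, 0.27], [-0.0, 0.02, 0.01], 'rows', np.float64(1.0)) ([0.02, 0.02, 2.47], [-0.0, 0.02, 0.01], 'rows', np.float64(1.0)) ([0.02, 0.74, 2.47], [-0.0, 0.02, 0.01], 'rows', np.float64(2.0))
```

View pics/w21.png

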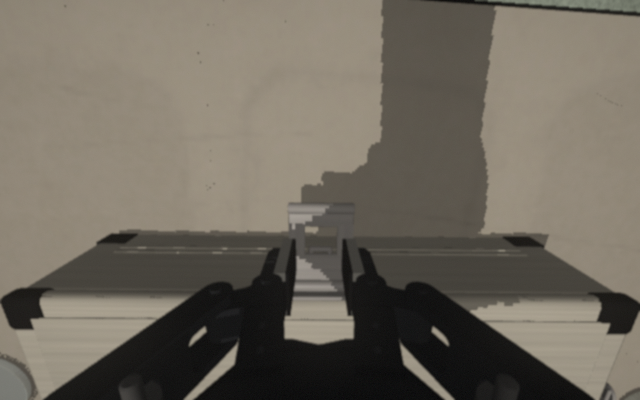

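View pics/s21.png

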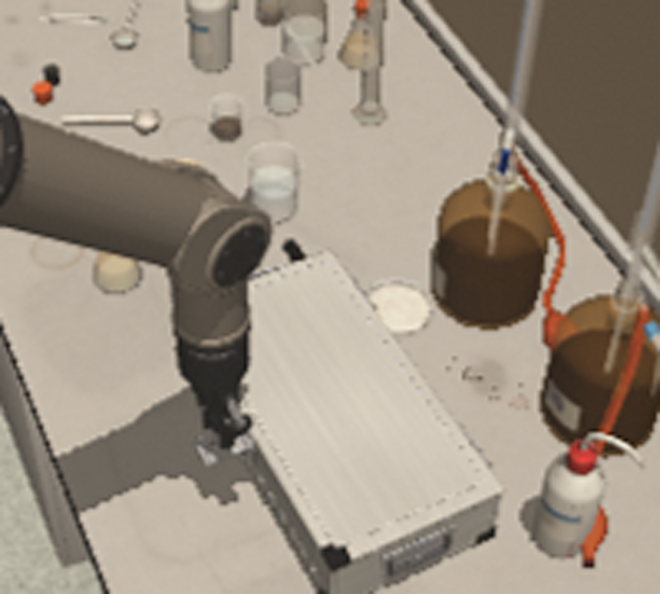

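apply_moves:
  moves:
    - [[0.08,0,0],[0,0,0],-0.53]
    - [[0.08,0,0.3],[0,0,0],-0.53]
    - [[0.08,0,0.6],[0,0,0],-0.53]
    - [[0.08,0,0.9],[0,0,0],-0.53]
    - [[0.08,0,1.2],[0,0,0],-0.53]
    - [[0.08,0,1.5],[0,0,0],-0.53]
    - [[0.08,0,1.8],[0,0,0],-0.53]
    - [[0.08,0,2.1],[0,0,0],-0.53]
    - [[0.08,0,2.4],[0,0,0],-0.53]
    - [[0.08,0,2.4],[0,0,0],-0.53]

```text
t: 37.8
eef_pos: [0.457, -0.043, 0.127]
tool_rot: [0.001, 0.684, 0.729, -0.001]
contact_force: [0.1, 0.3, 0.0]
gripper_width: 0.234
```

Run:
```python
from h import *
o=st();c=save('wrist','w22.png')
D=down(CH[2]+np.pi/2)
print(rel(tipat(-.126,.006,.055,D,.070),D))
```

```text
t 37.8 tcp [ 0.457 -0.043  0.127] z [ 0.001 -0.003 -1.   ] x [-0.064  0.998 -0.003] F [0.1 0.3 0. ] w 0.234 q [ 0.47  0.47 -0.62  2.17  0.47  0.64  1.16]
([0.03, 0.68, 0.08], [-0.0, 0.02, 0.0], 'rows', np.float64(1.0))
```

View pics/w22.png

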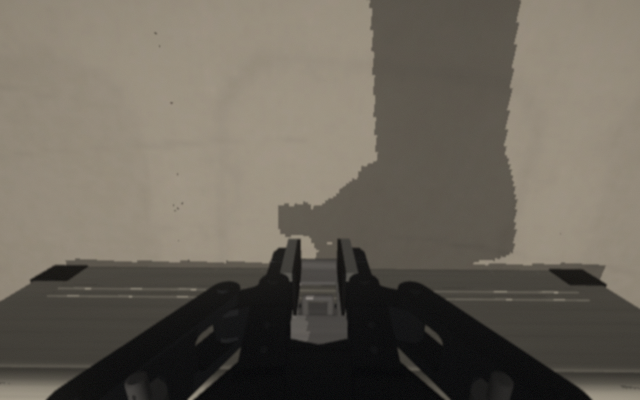

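apply_moves:
  moves:
    - [[0,0.2,0],[0,0,0],-0.53]
    - [[0,0.4,0],[0,0,0],-0.53]
    - [[0,0.5,0],[0,0,0],-0.53]
    - [[0,0.6,0],[0,0,0],-0.53]
    - [[0,0.65,0],[0,0,0],-0.53]
    - [[0,0.65,0],[0,0,0],-0.53]

```text
t: 38.6
eef_pos: [0.4728, -0.042, 0.1273]
tool_rot: [0.001, 0.684, 0.729, -0.001]
contact_force: [-0.0, -0.4, -0.6]
gripper_width: 0.239
```

apply_moves:
  moves:
    - [[0,0.1,0],[0,0,0],-0.53]
    - [[0,0.2,0],[0,0,0],-0.53]
    - [[0,0.2,0],[0,0,0],-0.53]

```text
t: 38.98
eef_pos: [0.4751, -0.0423, 0.1263]
tool_rot: [-0.0, 0.684, 0.729, -0.004]
contact_force: [-7.5, -0.9, -0.3]
gripper_width: 0.232
```

Run:
```python
from h import *
o=st();c=save('wrist','w23.png')
```

```text
t 38.98 tcp [ 0.4751 -0.0423  0.1263] z [-0.006 -0.005 -1.   ] x [-0.063  0.998 -0.004] F [-7.5 -0.9 -0.3] w 0.232 q [ 0.46  0.5  -0.61  2.12  0.47  0.66  1.16]
```

View pics/w23.png

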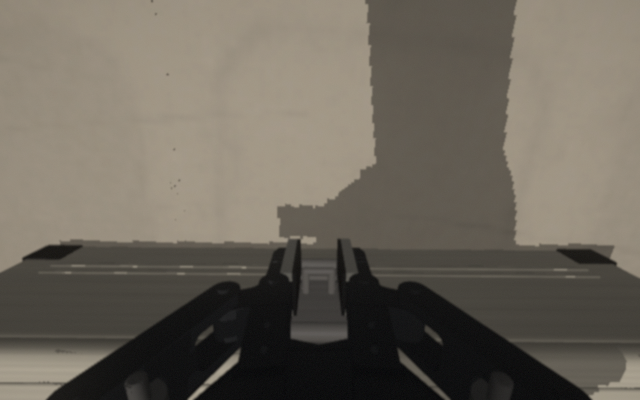

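apply_moves:
  moves:
    - [[0,0.12,0],[0,0,0],-0.53]
    - [[0,0.15,0],[0,0,0],-0.53]
    - [[0,0.15,0],[0,0,0],-0.53]

```text
t: 39.4
eef_pos: [0.4755, -0.0425, 0.1255]
tool_rot: [-0.002, 0.685, 0.729, -0.007]
contact_force: [-16.5, -1.3, 6.6]
gripper_width: 0.237
```

apply_moves:
  moves:
    - [[0,-0.3,0],[0,0,0],-0.53]
    - [[0,-0.8,0],[0,0,0],-0.53]
    - [[0,-0.8,-1.5],[0,0,0],-0.53]
    - [[0,-0.8,-3.5],[0,0,0],-0.53]
    - [[0,-0.8,-4],[0,0,0],-0.53]
    - [[0,-0.8,-4],[0,0,0],-0.53]

```text
t: 40.15
eef_pos: [0.4617, -0.0427, 0.2279]
tool_rot: [0.002, 0.684, 0.729, -0.001]
contact_force: [-1.1, 0.4, -0.8]
gripper_width: 0.234
```

Run:
```python
from h import *
o=st();c=save('wrist','w24.png');p=campose('wrist',c,o)
a=np.deg2rad
for h in(1.2,1.4,1.57):
  print(h,proj(c,p,[ch(-.113,0,.098),ch(-.113-.052*np.cos(h),0,.098-.052*np.sin(h))]).round(1).tolist())
cv2.imwrite('pics/w24z.png',cv2.resize(c['color'][150:320,200:440],None,fx=3.3,fy=3.3,interpolation=cv2.INTER_CUBIC)[:,:,::-1])
```

```text
t 40.15 tcp [ 0.4617 -0.0427  0.2279] z [ 0.003 -0.004 -1.   ] x [-0.063  0.998 -0.005] F [-1.1  0.4 -0.8] w 0.234 q [ 0.59  0.31 -0.74  2.08  0.29  0.84  1.32]
1.2 [[243.5, 313.5], [201.4, 314.6]]
1.4 [[243.5, 313.5], [210.5, 314.7]]
1.57 [[243.5, 313.5], [218.8, 314.7]]
```

View pics/w24z.png

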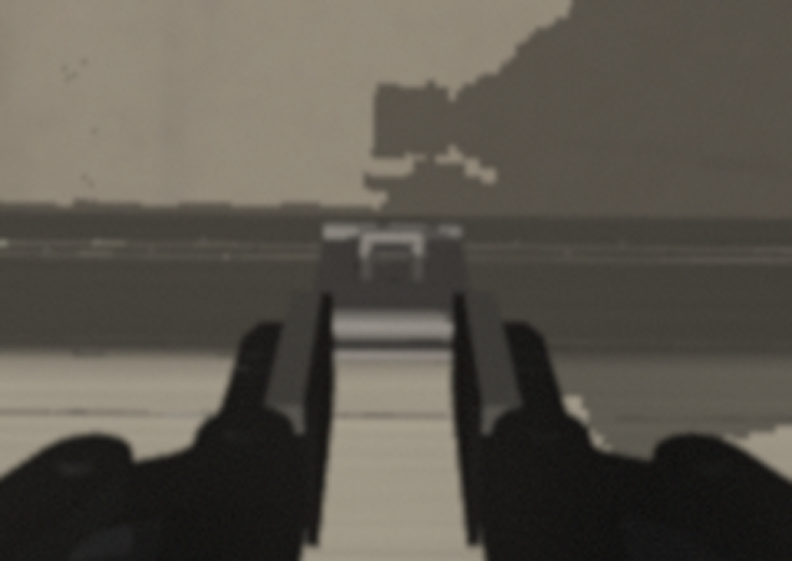

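apply_moves:
  moves:
    - [[0,-0.3,-2],[0,0,0],-0.53]
    - [[-2,-0.3,-3],[0,0,0],-0.53]
    - [[-4,-0.3,-4],[0,0,0],-0.53]
    - [[-6.5,0,-4],[0,0,0],-0.53]
    - [[-9,0,-4],[0,0,0],-0.53]
    - [[-11,0,-4],[0,0,0],-0.53]
    - [[-11,0,-4],[0,0,0],-0.53]
    - [[-11,0,-4],[0,0,0],-0.53]

```text
t: 41.2
eef_pos: [0.4786, -0.3155, 0.3264]
tool_rot: [-0.0, 0.684, 0.729, -0.001]
contact_force: [-0.9, -0.3, 0.3]
gripper_width: 0.232
```

Run:
```python
from h import *
o=st();c=snap(25);p=campose('scene',c)
cv2.imwrite('pics/s25z.png',cv2.resize(c['color'][190:310,270:400],None,fx=5,fy=5,interpolation=cv2.INTER_CUBIC)[:,:,::-1])
f=lambda X:((proj(c,p,X)-[190,270])*5)[:,::-1].round().tolist()
print('lid',[f([lidpt(t,.215,.202,.012),lidpt(t,.215,-.202,.012)]) for t in(1.33,1.43)])
print('hasp',[f([ch(-.113-.052*np.cos(h),y,.098-.052*np.sin(h)) for y in(.02,-.02)]) for h in(1.3,1.57)])
t=save('top','top25.png');cv2.imwrite('pics/t25.png',cv2.resize(t['color'][130:270,220:420],None,fx=4,fy=4,interpolation=cv2.INTER_CUBIC)[:,:,::-1])
```

```text
t 41.2 tcp [ 0.4786 -0.3155  0.3264] z [-0.002 -0.001 -1.   ] x [-0.064  0.998 -0.001] F [-0.9 -0.3  0.3] w 0.232 q [ 0.96  0.35 -0.61  1.75  0.22  1.12  1.91]
lid [[[60.0, 49.0], [305.0, 445.0]], [[59.0, 68.0], [301.0, 463.0]]]
hasp [[[140.0, 286.0], [163.0, 325.0]], [[157.0, 281.0], [180.0, 319.0]]]
```

View pics/s25z.png

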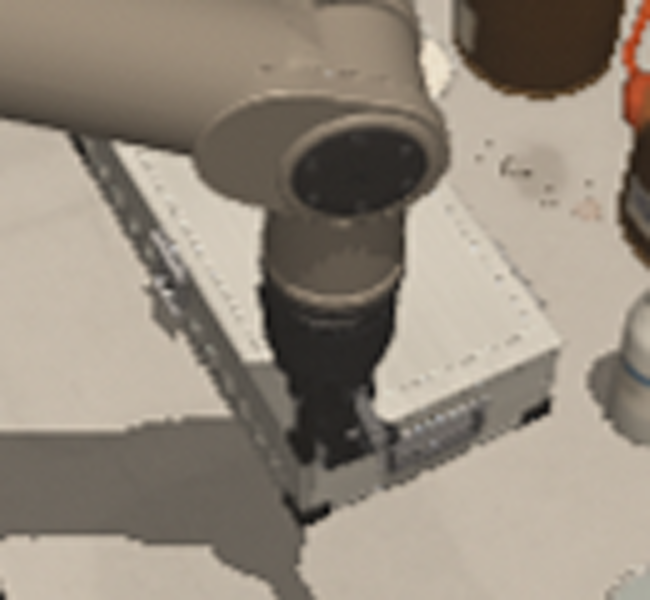

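View pics/t25.png

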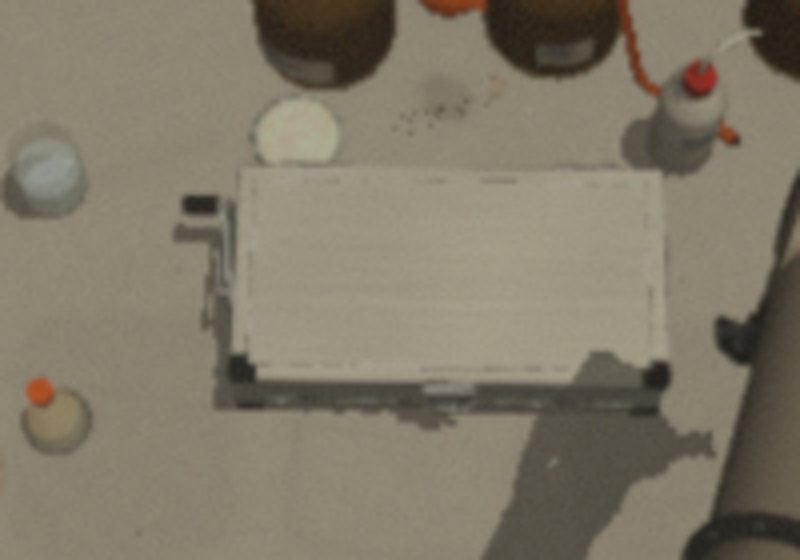

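apply_moves:
  moves:
    - [[-2.4,-1,0],[0,0,0],-0.53]
    - [[-4.8,-2,0],[0,0,0],-0.53]
    - [[-7,-3.5,0],[0,0,0],-0.53]
    - [[-9,-5,0],[0,0,0],-0.53]
    - [[-10.5,-6,0],[0,0,0],-0.53]
    - [[-10.5,-6,0],[0,0,0],-0.53]
    - [[-10.5,-6,0],[0,0,0],-0.53]
    - [[-10.5,-6,0],[0,0,0],-0.53]

```text
t: 42.3
eef_pos: [0.3479, -0.586, 0.3294]
tool_rot: [0.001, 0.683, 0.731, -0.001]
contact_force: [-0.5, 0.5, -0.4]
gripper_width: 0.233
```

Run:
```python
from h import *
o=st();c=snap(26);p=campose('scene',c)
cv2.imwrite('pics/s26z.png',cv2.resize(c['color'][190:310,270:400],None,fx=5,fy=5,interpolation=cv2.INTER_CUBIC)[:,:,::-1])
t=save('top','top26.png')
```

```text
t 42.3 tcp [ 0.3479 -0.586   0.3294] z [ 0.001 -0.003 -1.   ] x [-0.067  0.998 -0.003] F [-0.5  0.5 -0.4] w 0.233 q [ 1.28  0.51 -0.49  1.48  0.25  1.2   2.39]
```

View pics/s26z.png

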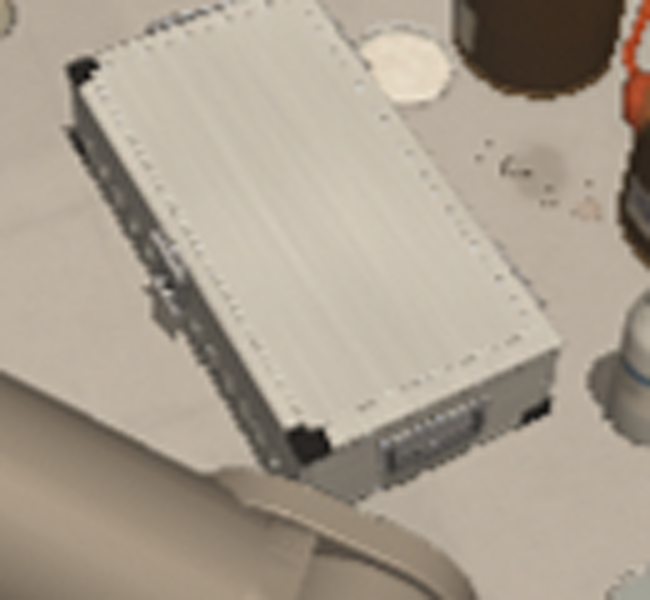

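View pics/top26.png

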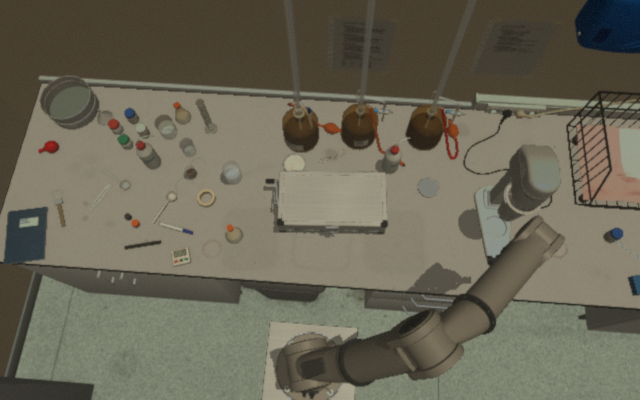

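```bash
python3 -c "
from station import *
print(hand_in()); print(get_obs()['t'])"
```

```text
the job is handed in; nothing more can be done
None
the job is handed in; nothing more can be done
```

I packed and shut the chest, swung the hasp down over its staple, and handed the job in after about 42 s of robot time.

- **Flask:** it was taken out of the right bay and stands upright on the worktop at about (0.46, 0.33). A wrist picture confirmed it after release.
- **Jars:** only the blue and red jars (jar_1 and jar_2) were beside the chest. Both stand on the floor of the right bay. The last picture before the lid closed over them showed them upright. The far-left group was left alone, and so was a blue-capped bottle at the far right, out of the arm's reach.
- **Lid:** I pushed the stay knob back to break the knee and drew the lid down to about 0.7 rad. It then sank shut by itself without slamming. A 20 N press stopped at the expected height of the lid's top face.
- **Hasp:** I swung it down and pressed it against the front with 16 N. The staple shows through its slot, and the fingers stopped where a vertical hasp would be.
- **Left in place:** the beaker was not touched. The sample box still lay in the left bay when the lid closed.

**Checks that disagreed:** the wrist picture put the hasp at about 1.5 rad rather than 1.57. One front corner of the lid sat a few pixels off its fully shut prediction. The chest fit had the same kind of error at that corner, so I judged both to be calibration error; nothing finer confirmed it.

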